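# Load a weighing carousel with nested cups and check weights

## Robot

A 6-joint arm with a two-finger parallel gripper is mounted at the origin on a cart in front of the work surface, level with it; the furniture and walls round the work are solid. World frame = base frame: x ahead of the robot, y to its left, z up, the work surface at z = 0. Lengths are in m, angles in rad, forces in N, time in s.
With the tool pointing down it reaches from about 0.35 to 0.775 m from the base axis. Payload 7.3 kg.
Tool frame: the origin (TCP) lies midway between the tips of the shut fingers; the grasp point (between the pads) lies 19 mm behind it; x points along the fingers, y is the direction in which the jaws open and shut, and the axes are right-handed (so a half turn about x gives the same grasp; the last joint's range is limited). The gripper opens to 92 mm and grips with 3 to 60 N. Pads are 19 mm wide; open, the fingers measure 130 mm over their backs; the gripper's body (75 mm by 190 mm) begins 47 mm behind the grasp point.
Start: joints at [1.09, 0.342, 1.524, -0, 1.275, -0.146], TCP at [0.172, 0.496, 0.194] pointing down, gripper open.
Joint ranges: [-2.53, 2.53], [-0.77, 2.02], [0.04, 2.7], [-1, 4.14], [0.28, 2.66], [-3.11, 3.11]. Speed limits (rad/s): [2.57, 2.57, 3.14, 3.14, 3.14, 3.14].

## Interface

Orientations are given as a unit quaternion [w, x, y, z].
In Python, from bench import ctrl gives the robot as it stands.
- The arm moves only by the shell command python3 -m crank 'ROWS' [OPENING] [FORCE]. ROWS is JSON, a list of rows, each an object with "translation": the shift along the tool's x, y, z in mm, a list of three; "roll": the turn about the tool's x in rad. A call has 1 to 10 rows; each row is the pose to reach, as a shift and turn from the pose measured when the call began, along the tool's axes at that moment; what a row does not reach only later rows make up. A row lasts 1/8 s, in which the tool goes at most 62.5 mm and 10.7 degrees, less where a joint would pass 70% of its speed; a pose out of reach is approached as far as the arm can. A call with a gripper value outside its range is refused whole. OPENING is the opening in per cent of the stroke, from 0 (shut) to 100 (fully open), set as the call begins (- or left out, the last holds). The fingers move at their own pace and stop on an object; FORCE is the grip in N (left out, the last holds). Time passes only in rows, so rows that repeat a pose let the fingers close. It gives the time, the measured TCP pose, the force and the opening at its end, in the units of the state.
- ctrl.read_state(): the state, without advancing time (a new reading comes with each control period).
- ctrl.read_camera(name): name is "scene" or "top" or "wrist"; returns a dict with "frame" (384x512x3 uint8, red, green, blue), "fx", "fy", "cx", "cy" (pixels), "eye" and "rotation" of the camera in the world; the wrist camera has in their place "mount" (4x4, takes a point from camera to tool coordinates, whose origin is the TCP and whose axes are the tool frame's). Camera axes: x right, y down, z forward; pixel columns grow to the right and rows downward; lengths in m; the calibration is good to about 2 mm. A picture is of the moment at which its call begins: read the wrist's pose just before it. There is no depth.
- ctrl.job_done(): hands the job in, once; it reports no verdict.
Trained networks look in a picture, given as the dict that the camera call returned (one of the last four; its "shot" number tells which), for a name from the list of things; names that differ only in an ending like _2 or _b are one class to them, and where a whole thing is asked for, a point or a joint stands for the part that bears it (a point fixed in the world has none). Each returns a list of dicts, best first, with "confidence" (0 to 1); they miss things now and then, are a little off and sometimes report something else, mostly with a low value. They report only what shows in the picture. A call takes as long as a camera call.
- ctrl.spot_in(name, picture): "uv" ([column, row] in pixels, amid what is visible of it).
The state is a dict: "t": time; "joints": joint angles; "joint_velocities": joint speeds; "joint_torque": joint torques, N m; "tool_pos": TCP position; "eef_rot": TCP orientation; "force": force on the tool from outside, world axes, zero at the start; "ft_torque": the same for the moment, N m; "gripper_width": finger opening in m.
Only numpy, scipy, OpenCV 4.12 (cv2) and the standard library are available. Lean on these libraries where they do the work, as an engineer would, in place of code of your own. Each camera call takes 0.05 s, during which the arm holds its last target.

## Task

Load the weighing carousel for its calibration check: for each brass check weight on the bench, lift one cup off the top of the nested stack, without drawing the next cup up with it, set it in an empty bay of the carousel and put the weight into the cup. Load, and touch cups and weights on the carousel, only at the bay that stands at the loading pointer, so turn the carousel by its bar handle to bring up each bay. When every weight is loaded, park the carousel with the bay that holds the fixed steel button at the pointer; leave the spare cups in their stack and the other things alone.

Things in the scene. Friction and masses are not known exactly. Their poses are not given: they have to be found in the camera images.
- cup_0: one of four like aluminium cups, nested at the start; cup_0 lowest, cup_3 on top. 30 mm high, open above; the top 16 mm are a straight collar 62 mm across outside, 57 inside, below it a foot 53 mm across; inside 17 mm deep to the floor; about 70 g. Nested, a collar rests on the rim below: fingers more than 16 mm below the top rim also grip the next cup. Origin: centre of its underside, z to the mouth.
- cup_1: one of four like aluminium cups, nested at the start; cup_0 lowest, cup_3 on top. 30 mm high, open above; the top 16 mm are a straight collar 62 mm across outside, 57 inside, below it a foot 53 mm across; inside 17 mm deep to the floor; about 70 g. Nested, a collar rests on the rim below: fingers more than 16 mm below the top rim also grip the next cup. Origin: centre of its underside, z to the mouth.
- cup_2: one of four like aluminium cups, nested at the start; cup_0 lowest, cup_3 on top. 30 mm high, open above; the top 16 mm are a straight collar 62 mm across outside, 57 inside, below it a foot 53 mm across; inside 17 mm deep to the floor; about 70 g. Nested, a collar rests on the rim below: fingers more than 16 mm below the top rim also grip the next cup. Origin: centre of its underside, z to the mouth.
- cup_3: one of four like aluminium cups, nested at the start; cup_0 lowest, cup_3 on top. 30 mm high, open above; the top 16 mm are a straight collar 62 mm across outside, 57 inside, below it a foot 53 mm across; inside 17 mm deep to the floor; about 70 g. Nested, a collar rests on the rim below: fingers more than 16 mm below the top rim also grip the next cup. Origin: centre of its underside, z to the mouth.
- weight_0: brass check weight with a small knob on top, one of four alike, of which two or three are present, standing on the bench: 24 mm across, 22 mm high, 50 g; the straight lower part, by which to grip it, is about 12 mm high. Origin: centre of its underside, z up to the knob.
- weight_1: brass check weight with a small knob on top, one of four alike, of which two or three are present, standing on the bench: 24 mm across, 22 mm high, 50 g; the straight lower part, by which to grip it, is about 12 mm high. Origin: centre of its underside, z up to the knob.
- weight_2: brass check weight with a small knob on top, one of four alike, of which two or three are present, standing on the bench: 24 mm across, 22 mm high, 50 g; the straight lower part, by which to grip it, is about 12 mm high. Origin: centre of its underside, z up to the knob.
- weight_3: brass check weight with a small knob on top, one of four alike, of which two or three are present, standing on the bench: 24 mm across, 22 mm high, 50 g; the straight lower part, by which to grip it, is about 12 mm high. Origin: centre of its underside, z up to the knob.
- cup_stand: fixed round grey stand, 100 mm across and 8 mm thick, with a 6 mm high ring in which the lowest cup sits. Origin: centre of its underside on the bench. Nested cups follow every 16 mm: the underside of cup_0 is 8 mm, of cup_3 56 mm above the bench; the top rim of the full stack 86 mm.
- carousel (a joint): turn of the carousel's platter (276 mm across, top face 30 mm above the bench) about its upright axis, rad, anticlockwise from above positive; 0: the bay with the steel button stands at the pointer. It turns freely either way through at least two full turns from 0, needs about 0.05 N m and stays where it is left (no clicks or catches).
- handle (a point): centre of the black bar handle on the column at the platter's centre, by which it is turned: bar 48 mm long, 14 mm thick, 26 mm high, 75 mm above the bench at its centre (top 88 mm, underside 62 mm). The point's x axis lies along the bar, which lies on the line from the axis to bay_ref; it turns with the platter.
- hub (a point): point on the carousel's upright axis, 30 mm above the bench; fixed.
- load_mark (a point): the loading place: point 95 mm from the axis, on the platter's top face level (30 mm above the bench), in front of the fixed pointer (a grey tongue with a dark arrow that stands up to 37 mm beside the platter's edge, 152 to 166 mm from the axis). A bay is at the pointer when its centre is here. Fixed.
- bay_ref (a point): the reference bay, filled by a fixed steel button 52 mm across and 24 mm high (cups do not go here). Point at its centre on the platter's top face, 95 mm from the axis; turns with the platter.
- bay_1 (a point): an empty bay of the platter: a ring 6 mm high, 58 mm across inside, that takes a cup's foot. Point at the bay's centre on the platter's top face, 30 mm above the bench, 95 mm from the axis. bay_ref, bay_1, bay_2, bay_3, bay_4 follow one another anticlockwise from above, 72 degrees apart.
- bay_2 (a point): an empty bay of the platter: a ring 6 mm high, 58 mm across inside, that takes a cup's foot. Point at the bay's centre on the platter's top face, 30 mm above the bench, 95 mm from the axis. bay_ref, bay_1, bay_2, bay_3, bay_4 follow one another anticlockwise from above, 72 degrees apart.
- bay_3 (a point): an empty bay of the platter: a ring 6 mm high, 58 mm across inside, that takes a cup's foot. Point at the bay's centre on the platter's top face, 30 mm above the bench, 95 mm from the axis. bay_ref, bay_1, bay_2, bay_3, bay_4 follow one another anticlockwise from above, 72 degrees apart.
- bay_4 (a point): an empty bay of the platter: a ring 6 mm high, 58 mm across inside, that takes a cup's foot. Point at the bay's centre on the platter's top face, 30 mm above the bench, 95 mm from the axis. bay_ref, bay_1, bay_2, bay_3, bay_4 follow one another anticlockwise from above, 72 degrees apart.
- petri_b: bystander: clear petri dish, 66 mm across, 13 mm high; origin at the centre of its underside. Leave alone.
- petri_c: bystander: small petri dish, 34 mm across, 11 mm high; origin at the centre of its underside. Leave alone.

How it is judged:
By the outcome, as a careful person would: the job done as asked, in the order asked, and still so for the second after the job is handed in, with the robot touching nothing.
Of weight_0, weight_1, weight_2, weight_3 only 2 to 3 are there at a start; the rules pass over those that are not, and their reading is None.
At some moment in a run one of weight_0, weight_1, weight_2, weight_3 may be knocked a few centimetres aside while the robot is not near it.
It also fails if it takes over 210 s, if anything falls off the work surface, if the arm or the gripper's body presses on something with over 40 N, if the wrist force passes 120 N, or if a joint passes its speed limit or range.

## Working session

There is one attempt and no reset: what is moved stays moved. The work goes in short steps, Python scripts to look and compute and a shell command to move; the robot and the scene stay as the last step left them, time stands still between calls to the robot, and variables do not carry over. Pictures are saved under pics/ and viewed, and the job is handed in when it is done.

```bash
ls; mkdir -p pics; python3 - <<'E'
from bench import ctrl
import cv2
print(ctrl.read_state())
for n in ["scene","top","wrist"]:
    p=ctrl.read_camera(n)
    cv2.imwrite(f"pics/{n}0.png",p["frame"][:,:,::-1])
    print({k:v for k,v in p.items() if k!="frame"})
    for c in ["cup_0","weight_0","cup_stand","handle","bay_ref","bay_1","carousel","petri_b"]:
        print(c,[(r["uv"],round(r["confidence"],2)) for r in ctrl.spot_in(c,p)])
E
```

```text
pics
{'t': 0.0, 'joints': array([ 1.08997730e+00,  3.42740853e-01,  1.52503686e+00, -5.63165246e-06,
        1.27540592e+00, -1.46004251e-01]), 'joint_velocities': array([-0.00095793, -0.00246209,  0.00180076,  0.00068882, -0.0005736 ,
       -0.00138904]), 'joint_torque': array([ 2.16288463e-04, -4.31235695e+01, -2.44220817e+01,  7.18708173e-02,
        5.56337577e-02, -1.20678492e-04]), 'tool_pos': array([0.17227439, 0.49543068, 0.19282868]), 'eef_rot': array([ 0.69704975,  0.11728647,  0.69739297, -0.11835783]), 'force': array([-0.28114065,  0.40583388,  0.35663634]), 'ft_torque': array([0.03764813, 0.05106778, 0.02059179]), 'gripper_width': 0.09176318526176137}
{'fx': 405.629674254962, 'fy': 405.629674254962, 'cx': 260.6716765227911, 'cy': 189.73269646469487, 'eye': array([-0.12237562,  0.45771344,  0.62502851]), 'rotation': array([ 0.24229392, -0.48780902,  0.74140455, -0.39198892]), 'shot': 1}
cup_0 [([238.8, 187.6], 0.75), ([239.6, 211.4], 0.71), ([240.4, 202.5], 0.55), ([349.2, 187.8], 0.53)]
weight_0 [([287.2, 237.9], 0.44), ([193.7, 263.2], 0.42)]
cup_stand [([242.9, 217.9]
[... 572 characters left out ...]
0, 200.4], 0.56)]
bay_ref [([332.8, 199.1], 0.86)]
bay_1 [([333.9, 202.1], 0.69)]
carousel [([332.0, 199.5], 0.71)]
petri_b [([156.0, 188.2], 0.63)]
{'fx': 284.8708492910433, 'fy': 284.8708492910433, 'cx': 260.74813426190514, 'cy': 185.12457983103164, 'mount': array([[-3.35737478e-04, -2.88071941e-01,  9.57608711e-01,
        -1.91315269e-01],
       [ 9.99999926e-01,  8.44431621e-05,  3.76002384e-04,
         6.28644165e-04],
       [-1.89179244e-04,  9.57608767e-01,  2.88071891e-01,
        -7.93717239e-02],
       [ 0.00000000e+00,  0.00000000e+00,  0.00000000e+00,
         1.00000000e+00]]), 'shot': 3}
cup_0 []
weight_0 []
cup_stand []
handle []
bay_ref []
bay_1 []
carousel []
petri_b []
```

View pics/scene0.png

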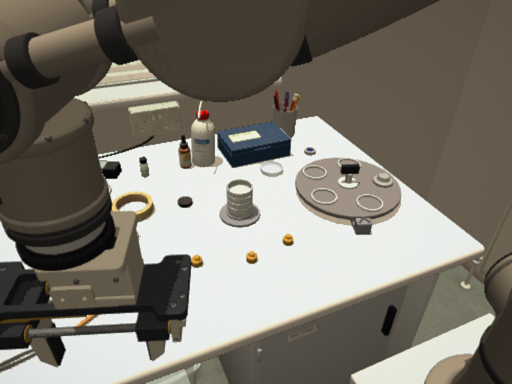

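View pics/top0.png

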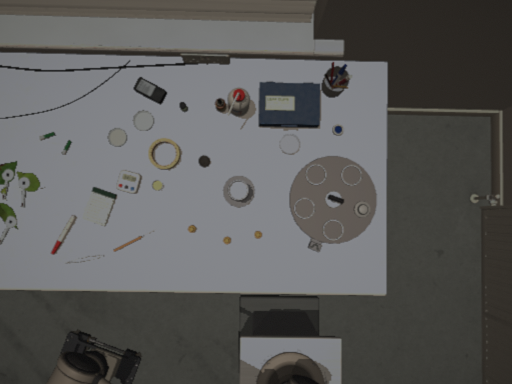

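View pics/wrist0.png

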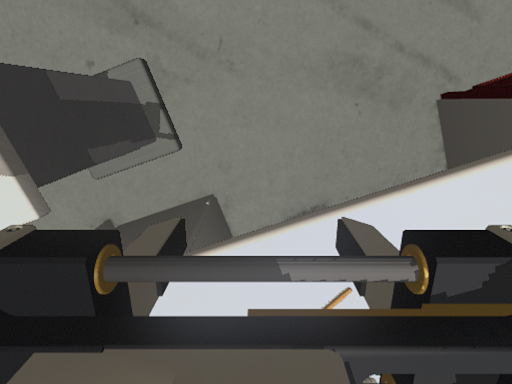

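```bash
cat > h.py <<'E'
from bench import ctrl
import numpy as np, cv2
from scipy.spatial.transform import Rotation as R
def rot(q): return R.from_quat([q[1],q[2],q[3],q[0]]).as_matrix()
def campose(p,st=None):
    if "eye" in p: return np.array(p["eye"]),rot(p["rotation"])
    T=np.eye(4);T[:3,:3]=rot(st["eef_rot"]);T[:3,3]=st["tool_pos"]
    M=T@p["mount"]; return M[:3,3],M[:3,:3]
def K(p): return np.array([[p["fx"],0,p["cx"]],[0,p["fy"],p["cy"]],[0,0,1]])
def back(p,uv,z,st=None):
    e,r=campose(p,st); d=r@np.linalg.solve(K(p),[uv[0],uv[1],1.]); return e+d*(z-e[2])/d[2]
def proj(p,X,st=None):
    e,r=campose(p,st); c=K(p)@(r.T@(np.asarray(X,float)-e)); return c[:2]/c[2]
def go(x,y,z,yaw=None,st=None):
    """row translation (mm), roll for target TCP; yaw = world angle of tool y (jaw) axis, mod pi, nearest"""
    st=st or ctrl.read_state(); r=rot(st["eef_rot"])
    t=r.T@(np.array([x,y,z])-st["tool_pos"])*1000
    cur=np.arctan2(r[1,1],r[0,1]); roll=0
    if yaw is not None:
        # tool x down: positive roll => clockwise from above
        roll=-((yaw-cur+np.pi/2)%np.pi-np.pi/2)
    j6=st["joints"][5]
    print("row:",np.round(t,1).tolist(),"roll",round(roll,3),"| yaw now",round(cur,3),"j6",round(j6,2),"t",round(st["t"],2))
def state():
    s=ctrl.read_state(); r=rot(s["eef_rot"]); print("t",round(s["t"],2),"tcp",np.round(s["tool_pos"],4),"x",np.round(r[:,0],3),"yaw",round(np.arctan2(r[1,1],r[0,1]),3),"F",np.round(s["force"],1),"w",round(s["gripper_width"],4)); return s
def snap(n,fn,crop=None,s=1):
    st=ctrl.read_state(); p=ctrl.read_camera(n); f=p["frame"][:,:,::-1].copy()
    if crop: f=f[crop[1]:crop[3],crop[0]:crop[2]]
    f=cv2.resize(f,None,fx=s,fy=s,interpolation=cv2.INTER_CUBIC)
    cv2.imwrite(f"pics/{fn}.png",f); return p,st
E
python3 - <<'E'
from h import *
state()
p,_=snap("top","top1",(175,130,395,270),3.5)
for n,uv,z in [("hub",(333,200),.088),("stackrim",(238,190.5),.086),("btn",(363,209.5),.054),("bayA",(316,174),.036),("bayB",(350.5,175),.036),("bayC",(304,208),.036),("bayD",(333,230),.036),("w",(192.5,229),.01),("w",(227,240),.01),("w",(258,234.5),.01),("ptr",(316,245),.037),("petri",(290,144),.01)]:
    print(n,back(p,uv,z).round(4))
p,_=snap("scene","scene1",(180,140,410,280),3.4)
for n,uv,z in [("stackrim",(238.5,188),.086),("w",(196.5,261),.01),("w",(252,257),.01),("w",(288,239),.01)]:
    print(n,back(p,uv,z).round(4))
E
```

```text
t 1.35 tcp [0.1725 0.4959 0.1935] x [ 0.  0. -1.] yaw 1.236 F [ 0.7  0.7 -0.2] w 0.0916
hub [ 0.579  -0.1132  0.088 ]
stackrim [0.6024 0.1735 0.086 ]
btn [ 0.5525 -0.2119  0.054 ]
bayA [ 0.6611 -0.0675  0.036 ]
bayB [ 0.6601 -0.1758  0.036 ]
bayC [ 0.5542 -0.0313  0.036 ]
bayD [ 0.4874 -0.1226  0.036 ]
w [0.4825 0.3162 0.01  ]
w [0.4498 0.2072 0.01  ]
w [0.4687 0.1101 0.01  ]
ptr [ 0.4402 -0.07    0.037 ]
petri [0.7576 0.0134 0.01  ]
stackrim [0.5983 0.1794 0.086 ]
w [0.4839 0.3196 0.01  ]
w [0.4499 0.2075 0.01  ]
w [0.4712 0.1104 0.01  ]
```

View pics/top1.png

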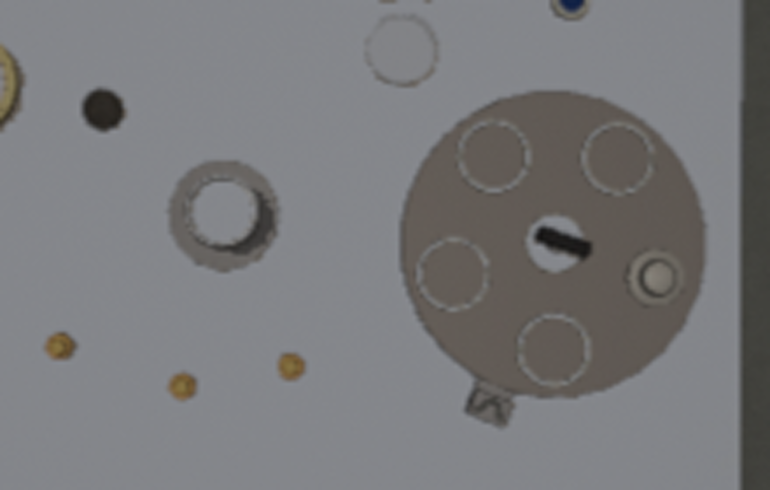

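View pics/scene1.png

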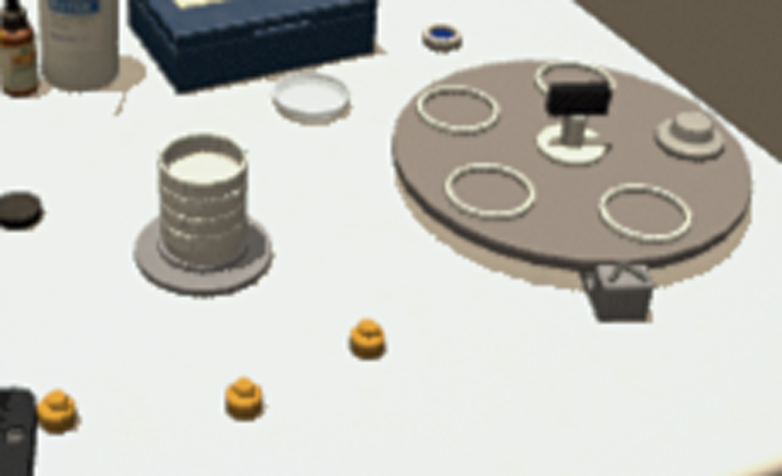

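```bash
python3 - <<'E'
from h import *
from scipy.optimize import least_squares
T=ctrl.read_camera("top");S=ctrl.read_camera("scene")
t=lambda x,y:((x+.5)/3.5+175-.5,(y+.5)/3.5+130-.5)
s=lambda x,y:((x+.5)/3.4+180-.5,(y+.5)/3.4+140-.5)
# order anticlockwise: from button
top=[(618,157),(494,156),(452.5,274),(554,349.5)]
sc=[(574,80),(458,109),(490,191),(645,213)]
for name,p,f,pts in [("top",T,t,top),("scene",S,s,sc)]:
    X=np.array([back(p,f(*q),.035)[:2] for q in pts])
    def res(v):
        a=v[2]+np.deg2rad(72)*np.arange(1,5)
        return (np.c_[v[0]+.095*np.cos(a),v[1]+.095*np.sin(a)]-X).ravel()
    r=least_squares(res,[.57,-.115,-1.8]); print(name,r.x.round(4),np.abs(r.fun).max().round(4))
    h=r.x[:2]
    q=back(p,f(*( (490,404) if name=="top" else (621,274))),.037)
    if name=="scene": print(back(p,f(621,262),.037),back(p,f(625,290),.037))
    d=q[:2]-h; print("ptr",q.round(4),np.linalg.norm(d).round(4),np.arctan2(d[1],d[0]).round(4))
E
```

```text
top [ 0.5841 -0.1223 -1.8837] 0.0008
ptr [ 0.4399 -0.0658  0.037 ] 0.1549 2.7678
scene [ 0.5851 -0.1215 -1.8823] 0.0018
[ 0.447282   -0.06942619  0.037     ] [ 0.42154836 -0.05420794  0.037     ]
ptr [ 0.4365 -0.0617  0.037 ] 0.1601 2.7591
```

```bash
python3 - <<'E'
from h import *
go(.5845,-.122,.16,-.312)
E
```

```text
row: [33.5, -448.2, 592.2] roll 1.548 | yaw now 1.236 j6 -0.15 t 1.55
```

```bash
R='{"translation":[33,-448,592],"roll":1.548}'; python3 -m crank '[{"translation":[3,-45,59],"roll":0.15},{"translation":[6,-90,118],"roll":0.31},{"translation":[9,-135,177],"roll":0.46},{"translation":[12,-179,237],"roll":0.62},{"translation":[15,-224,296],"roll":0.77},{"translation":[18,-269,355],"roll":0.93},{"translation":[21,-314,414],"roll":1.08},{"translation":[24,-358,474],"roll":1.24},{"translation":[28,-403,533],"roll":1.4},{"translation":[33,-448,592],"roll":1.548}]' 50
python3 - <<'E'
from h import *
go(.5845,-.122,.16,-.312)
p,st=snap("wrist","w1")
for c in ["handle","bay_ref"]: print(c,[(r["uv"],r["confidence"]) for r in ctrl.spot_in(c,p)])
E
```

```text
t: 2.8
tool_pos: [0.5201, -0.0256, 0.1671]
eef_rot: [0.415, 0.573, 0.415, -0.572]
force: [0.6, 1.6, -0.1]
gripper_width: 0.046
row: [7.2, 91.3, 71.5] roll -0.005 | yaw now -0.317 j6 0.12 t 2.8
handle [([324.8, 185.1], 0.73), ([323.4, 190.9], 0.41)]
bay_ref [([326.6, 186.1], 0.92)]
```

View pics/w1.png

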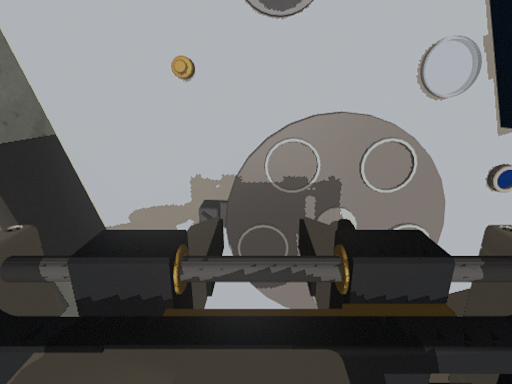

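```bash
python3 -m crank '[{"translation":[4,45,35],"roll":0},{"translation":[7,91,71],"roll":0},{"translation":[7,91,71],"roll":0},{"translation":[7,91,71],"roll":0}]' 50
python3 - <<'E'
from h import *
go(.5845,-.122,.16,-.312)
p,st=snap("wrist","w2")
T,_=snap("top","t2",(270,140,400,260),5)
S,_=snap("scene","s2",(280,140,410,250),5)
E
```

```text
t: 3.45
tool_pos: [0.5837, -0.1207, 0.159]
eef_rot: [-0.415, -0.572, -0.416, 0.573]
force: [0.5, 0.1, -0.1]
gripper_width: 0.0462
row: [-1.0, 1.2, 0.9] roll -0.003 | yaw now -0.315 j6 -0.02 t 3.45
```

View pics/w2.png

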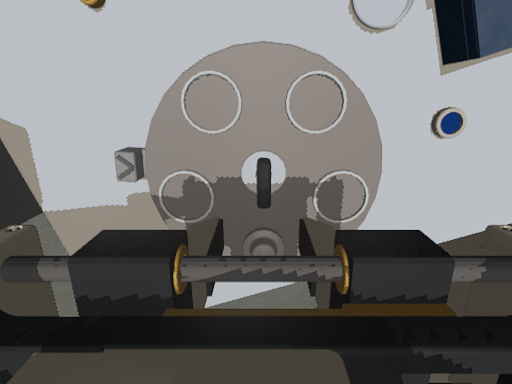

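View pics/s2.png

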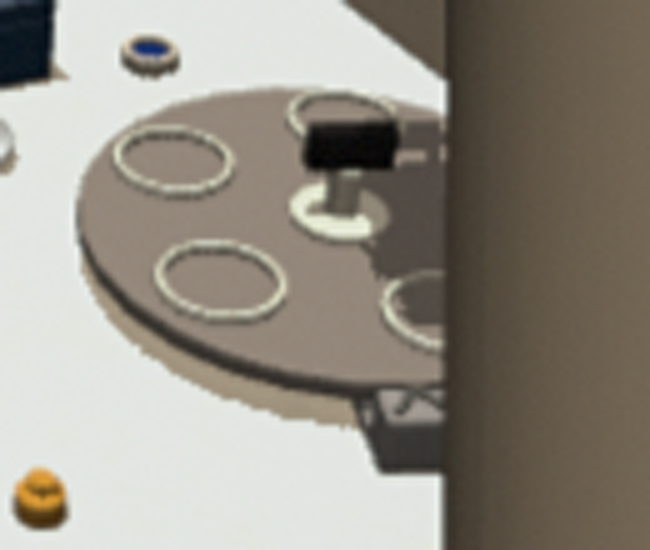

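```bash
cat >> h.py <<'E'
from scipy.optimize import least_squares
def fitbays(p,st,pts,idx,z=.035,fixed=None):
    X=np.array([back(p,q,z,st)[:2] for q in pts]); k=np.array(idx)
    def res(v):
        a=v[2]+np.deg2rad(72)*k
        return (np.c_[v[0]+.095*np.cos(a),v[1]+.095*np.sin(a)]-X).ravel()
    best=min((least_squares(res,[.5845,-.122,a]) for a in (-2,0,2)),key=lambda r:r.cost)
    print("hub",best.x.round(4),"maxres",np.abs(best.fun).max().round(4)); return best.x
E
python3 - <<'E'
from h import *
st=ctrl.read_state(); p=ctrl.read_camera("wrist")
v=fitbays(p,st,[(341,196),(316,102),(211,102),(186,196)],[1,2,3,4])
for z in (.062,.088): print("handle",back(p,(264,182) if z>.07 else (264,182),z,st))
for z in(.037,):
  for uv in [(130,165),(126,165)]:
    q=back(p,uv,z,st);d=q[:2]-v[:2];print("ptr",q,np.linalg.norm(d),np.arctan2(d[1],d[0]))
print([ (proj(p,[v[0],v[1],z],st)).round(1) for z in (.03,.062,.088)])
E
python3 - <<'E'
import cv2
a=cv2.imread("pics/w2.png")[90:250,100:400]
cv2.imwrite("pics/w2z.png",cv2.resize(a,None,fx=2.6,fy=2.6,interpolation=cv2.INTER_CUBIC))
E
```

```text
hub [ 0.5853 -0.1214 -1.8842] maxres 0.0006
handle [ 0.58433916 -0.12560211  0.062     ]
handle [ 0.58637257 -0.1183778   0.088     ]
ptr [ 0.44483846 -0.06686676  0.037     ] 0.1507156904760023 2.77105023952618
ptr [ 0.44054971 -0.06547253  0.037     ] 0.15521844828771317 2.77268302838777
[array([263.4, 170.8]), array([263.7, 178.1]), array([263.9, 185.2])]
```

View pics/w2z.png

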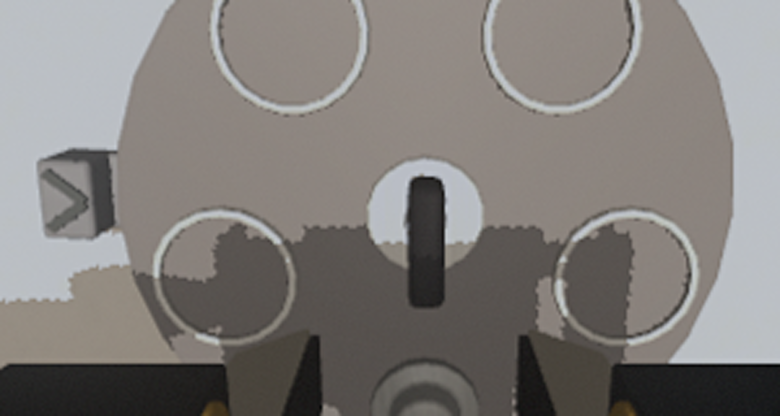

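```bash
python3 -m crank '[{"translation":[30,1,0],"roll":0},{"translation":[70,1,0],"roll":0},{"translation":[102,1,0],"roll":0},{"translation":[103,1,0],"roll":0},{"translation":[103,1,0],"roll":0}]' 50
python3 - <<'E'
from h import *
state(); go(.585,-.1215,.056,-.313)
E
python3 -m crank '[{"translation":[0,0,0],"roll":0},{"translation":[0,0,0],"roll":0},{"translation":[0,0,0],"roll":0},{"translation":[0,0,0],"roll":0},{"translation":[0,0,0],"roll":0},{"translation":[0,0,0],"roll":0}]' 0 20
```

```text
t: 4.28
tool_pos: [0.5857, -0.1207, 0.0582]
eef_rot: [0.416, 0.572, 0.415, -0.572]
force: [-0.0, -0.2, 0.9]
gripper_width: 0.0459
t 4.28 tcp [ 0.5857 -0.1207  0.0582] x [ 0.002 -0.001 -1.   ] yaw -0.314 F [-0.  -0.2  0.9] w 0.0459
row: [2.2, -0.5, 1.0] roll -0.001 | yaw now -0.314 j6 -0.02 t 4.28
t: 5.03
tool_pos: [0.5857, -0.1208, 0.0582]
eef_rot: [0.416, 0.572, 0.415, -0.572]
force: [0.1, 0.1, -1.0]
gripper_width: 0.0004
```

```bash
python3 - <<'E'
from h import *
state()
snap("wrist","w3");snap("scene","s3",(280,140,410,250),5);snap("top","t3",(270,140,400,260),5)
E
```

```text
t 5.03 tcp [ 0.5857 -0.1208  0.0582] x [ 0.002 -0.001 -1.   ] yaw -0.314 F [ 0.1  0.1 -1. ] w 0.0004
```

View pics/w3.png

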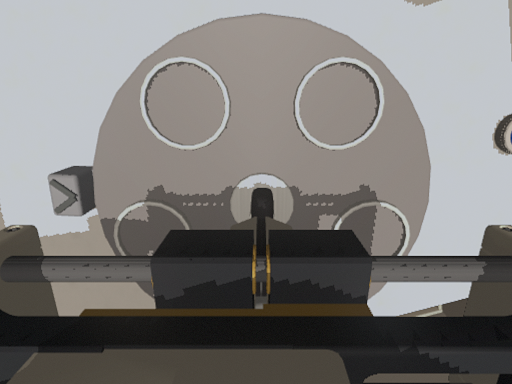

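View pics/s3.png

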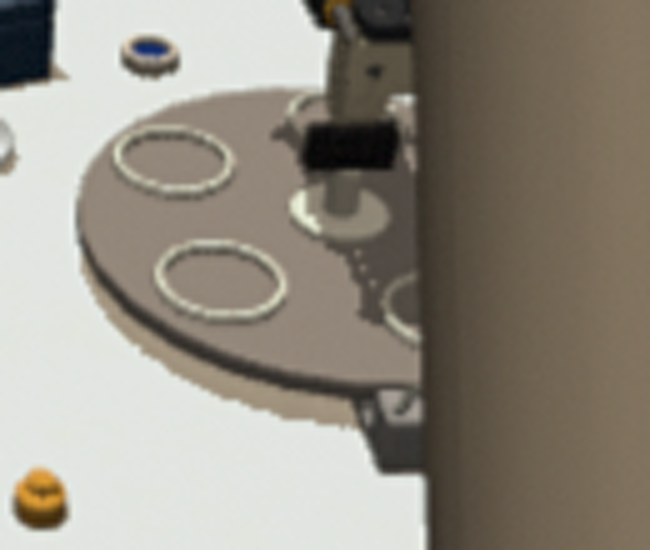

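```bash
python3 - <<'E'
from h import *
st=ctrl.read_state()
S=ctrl.read_camera("scene");W=ctrl.read_camera("wrist")
f=lambda uv:((uv[0]-280)*5,(uv[1]-140)*5)
for z in (.03,.0582,.062,.088): print(z,"scene zoom",np.round(f(proj(S,[.585,-.1215,z])),0),"wrist",proj(W,[.585,-.1215,z],st).round(0))
for s in (-.024,.024):
  q=[.585+s*np.cos(-1.884),-.1215+s*np.sin(-1.884)]
  for z in (.062,.088): print(s,z,np.round(f(proj(S,q+[z])),0),proj(W,q+[z],st).round(0))
a=cv2.imread("pics/w3.png")[160:300,180:350]
cv2.imwrite("pics/w3z.png",cv2.resize(a,None,fx=4,fy=4,interpolation=cv2.INTER_CUBIC))
a=W["frame"][160:300,180:350,::-1].astype(float)*3
cv2.imwrite("pics/w3y.png",cv2.resize(np.clip(a,0,255).astype(np.uint8),None,fx=4,fy=4,interpolation=cv2.INTER_CUBIC))
E
```

```text
0.03 scene zoom [336. 218.] wrist [262. 201.]
0.0582 scene zoom [344. 173.] wrist [262. 214.]
0.062 scene zoom [345. 166.] wrist [262. 216.]
0.088 scene zoom [353. 124.] wrist [262. 233.]
-0.024 0.062 [300. 168.] [262. 184.]
-0.024 0.088 [307. 125.] [262. 196.]
0.024 0.062 [390. 165.] [262. 247.]
0.024 0.088 [398. 122.] [262. 267.]
```

View pics/w3y.png

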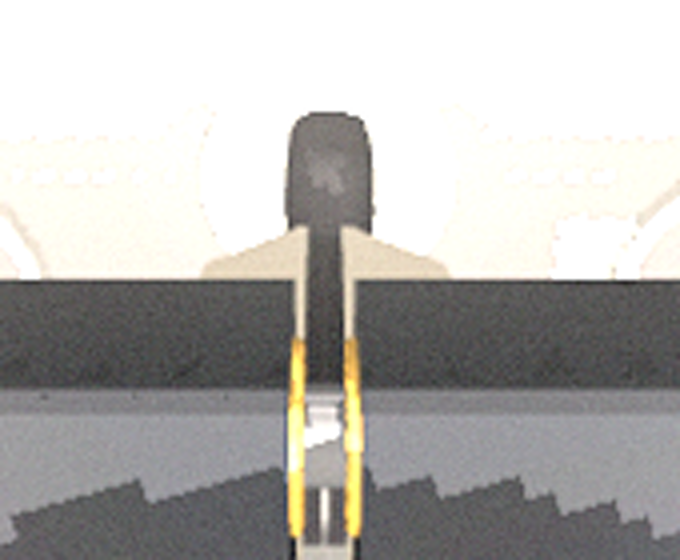

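View pics/t3.png

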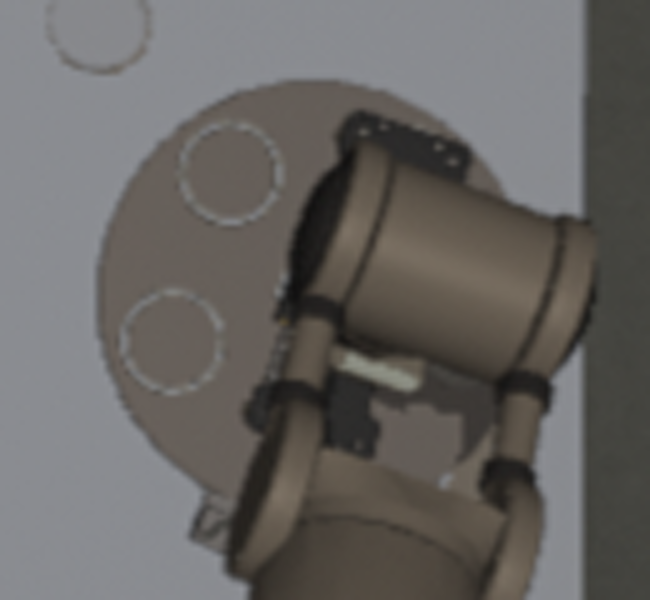

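```bash
python3 - <<'E'
import cv2,numpy as np
for n,o in (("s3","s3b"),):
    a=cv2.imread(f"pics/{n}.png").astype(float)[0:260,220:480]; a=255*(a/255)**.4
    cv2.imwrite(f"pics/{o}.png",cv2.resize(a.astype(np.uint8),None,fx=2.2,fy=2.2))
a=cv2.imread("pics/w2.png").astype(float)[190:320,150:370];a=255*(a/255)**.4
cv2.imwrite("pics/w2b.png",cv2.resize(a.astype(np.uint8),None,fx=3.5,fy=3.5,interpolation=cv2.INTER_CUBIC))
E
```

```text
(no output)
```

View pics/s3b.png

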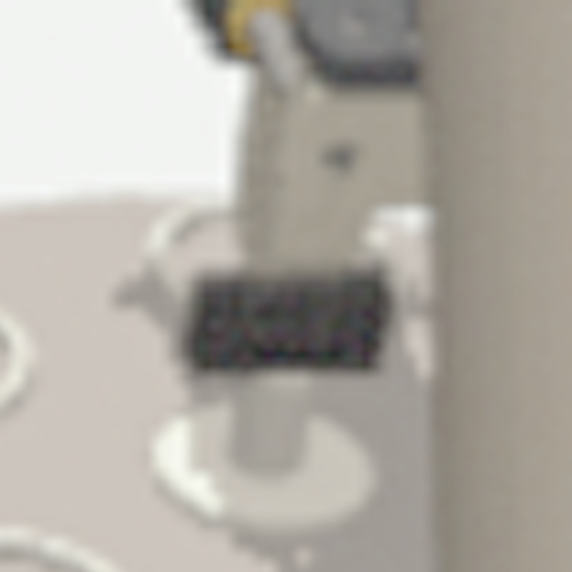

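View pics/w2b.png

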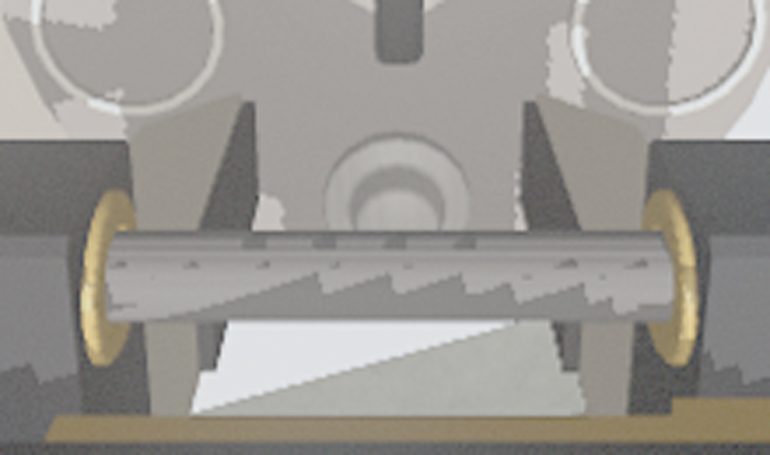

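```bash
python3 -m crank '[{"translation":[-20,0,0],"roll":0},{"translation":[-40,0,0],"roll":0},{"translation":[-40,0,0],"roll":0}]'
python3 - <<'E'
from h import *
st=state()
S,_=snap("scene","s4",(280,100,410,230),5);W,_=snap("wrist","w4",(180,160,350,300),4)
f=lambda uv:((uv[0]-280)*5,(uv[1]-100)*5)
g=lambda uv:((uv[0]-180)*4,(uv[1]-160)*4)
x,y,z=st["tool_pos"]
for d in (0,.01,.02,.03,.04): print(d,np.round(f(proj(S,[x,y,z+d]))),np.round(g(proj(W,[x,y,z+d],st))))
E
```

```text
t: 5.65
tool_pos: [0.5867, -0.1211, 0.0997]
eef_rot: [0.417, 0.573, 0.414, -0.571]
force: [0.9, 0.5, -0.5]
gripper_width: 0.0004
t 5.65 tcp [ 0.5867 -0.1211  0.0997] x [ 0.005 -0.002 -1.   ] yaw -0.314 F [ 0.9  0.5 -0.5] w 0.0004
0 [353. 302.] [331. 213.]
0.01 [356. 285.] [331. 235.]
0.02 [359. 268.] [332. 259.]
0.03 [362. 251.] [333. 286.]
0.04 [366. 233.] [334. 316.]
```

View pics/s4.png

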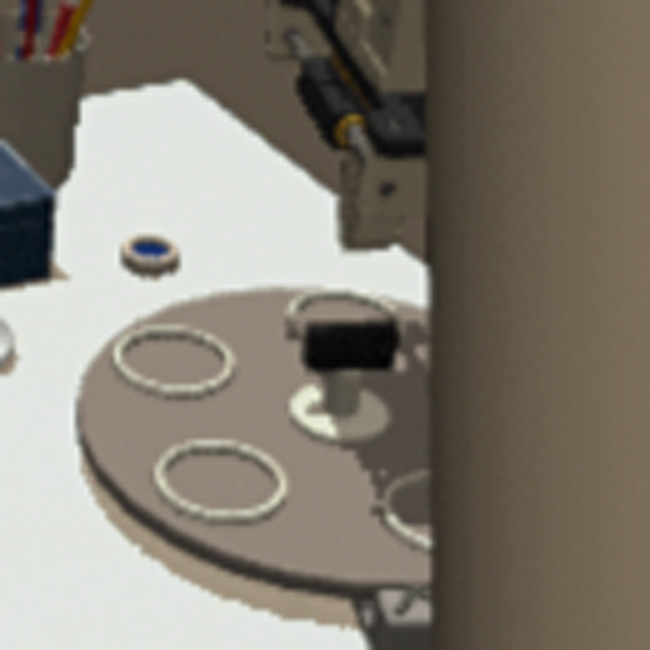

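View pics/w4.png

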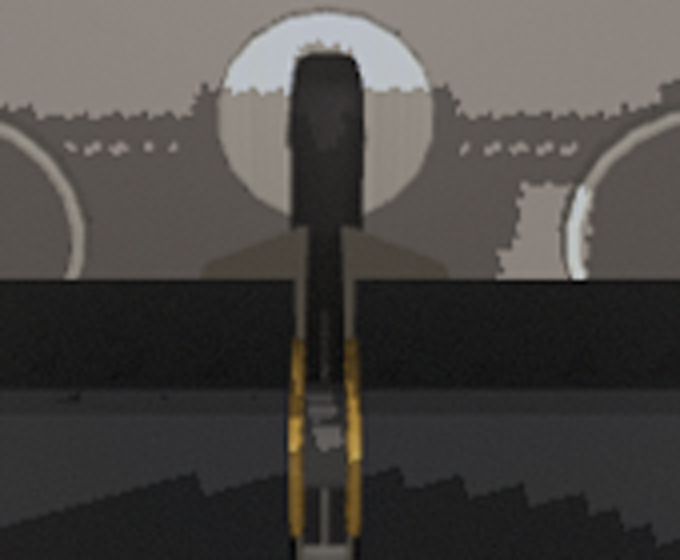

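```bash
python3 -m crank '[{"translation":[20,-2,0],"roll":0},{"translation":[40,-2,0],"roll":0},{"translation":[42,-2,0],"roll":0},{"translation":[42,-2,0],"roll":0}]' | grep -E "pos|force"
python3 -m crank '[{"translation":[1,0,0],"roll":0},{"translation":[2,0,0],"roll":0}]' | grep -E "pos|force"
python3 -m crank '[{"translation":[1,0,0],"roll":0},{"translation":[2,0,0],"roll":0}]' | grep -E "pos|force"
```

```text
tool_pos: [0.5829, -0.1198, 0.0551]
force: [-2.1, -0.4, 3.2]
tool_pos: [0.583, -0.1198, 0.0549]
force: [-7.0, 2.7, 23.1]
tool_pos: [0.583, -0.1198, 0.0549]
force: [-8.3, 1.9, 23.9]
```

```bash
python3 -m crank '[{"translation":[-15,0,0],"roll":0},{"translation":[-20,0,0],"roll":0},{"translation":[-20,0,0],"roll":0},{"translation":[-20,0,0],"roll":0},{"translation":[-20,0,0],"roll":0}]' 45
python3 - <<'E'
from h import *
state(); go(.585,-.1215,.036,-.313)
E
```

```text
t: 7.38
tool_pos: [0.5827, -0.1197, 0.0743]
eef_rot: [0.416, 0.572, 0.416, -0.572]
force: [-0.4, 0.1, 0.9]
gripper_width: 0.0406
t 7.38 tcp [ 0.5827 -0.1197  0.0743] x [ 0. -0. -1.] yaw -0.314 F [-0.4  0.1  0.9] w 0.0406
row: [38.3, 2.7, 0.9] roll -0.001 | yaw now -0.314 j6 -0.02 t 7.38
```

```bash
python3 -m crank '[{"translation":[15,3,1],"roll":0},{"translation":[38,3,1],"roll":0},{"translation":[38,3,1],"roll":0},{"translation":[38,3,1],"roll":0}]' 
python3 -m crank '[{"translation":[0,0,0],"roll":0},{"translation":[0,0,0],"roll":0},{"translation":[0,0,0],"roll":0},{"translation":[0,0,0],"roll":0}]' 0 20
python3 - <<'E'
from h import *
state(); snap("scene","s5",(280,100,410,230),5)
E
```

```text
t: 7.88
tool_pos: [0.5854, -0.1218, 0.0363]
eef_rot: [-0.416, -0.572, -0.416, 0.572]
force: [-0.0, -0.6, -0.7]
gripper_width: 0.0412
t: 8.38
tool_pos: [0.5861, -0.1219, 0.0367]
eef_rot: [0.416, 0.572, 0.415, -0.572]
force: [2.4, -0.0, -0.4]
gripper_width: 0.0144
t 8.38 tcp [ 0.5861 -0.1219  0.0367] x [ 0.002 -0.001 -1.   ] yaw -0.314 F [ 2.4 -0.  -0.4] w 0.0144
```

View pics/s5.png

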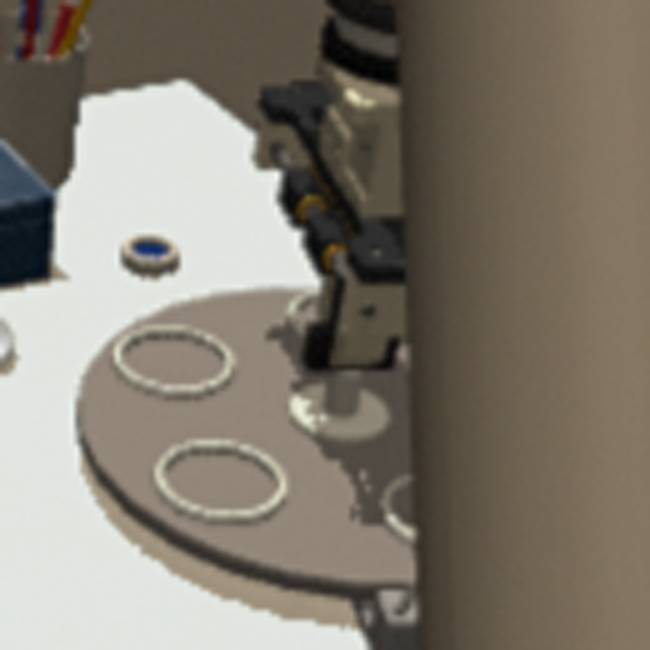

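```bash
python3 -m crank '[{"translation":[0,0,0],"roll":-0.1},{"translation":[0,0,0],"roll":-0.22},{"translation":[0,0,0],"roll":-0.35},{"translation":[0,0,0],"roll":-0.48},{"translation":[0,0,0],"roll":-0.61},{"translation":[0,0,0],"roll":-0.74},{"translation":[0,0,0],"roll":-0.84},{"translation":[0,0,0],"roll":-0.882},{"translation":[0,0,0],"roll":-0.882},{"translation":[0,0,0],"roll":-0.882}]'
python3 - <<'E'
from h import *
state();go(.5857,-.1217,.0367,.569)
E
```

```text
t: 9.68
tool_pos: [0.5846, -0.1221, 0.0367]
eef_rot: [0.62, 0.34, 0.62, -0.341]
force: [-5.1, -1.8, 4.3]
gripper_width: 0.014
t 9.68 tcp [ 0.5846 -0.1221  0.0367] x [-0.001 -0.001 -1.   ] yaw 0.567 F [-5.1 -1.8  4.3] w 0.014
row: [-0.0, 1.1, 0.2] roll -0.002 | yaw now 0.567 j6 -0.9 t 9.68
```

Release, rise, and verify angle.

```bash
python3 -m crank '[{"translation":[0,0,0],"roll":0},{"translation":[0,0,0],"roll":0},{"translation":[-5,0,0],"roll":0},{"translation":[-50,0,0],"roll":0},{"translation":[-100,0,-30],"roll":0},{"translation":[-130,0,-70],"roll":0},{"translation":[-130,0,-100],"roll":0},{"translation":[-130,0,-100],"roll":0},{"translation":[-130,0,-100],"roll":0}]' 45
python3 - <<'E'
from h import *
state();snap("wrist","w6",None,1.5);
E
```

```text
t: 10.8
tool_pos: [0.5315, -0.038, 0.1668]
eef_rot: [0.62, 0.34, 0.62, -0.34]
force: [0.7, 0.2, -0.6]
gripper_width: 0.0413
t 10.8 tcp [ 0.5315 -0.038   0.1668] x [-0.    -0.001 -1.   ] yaw 0.568 F [ 0.7  0.2 -0.6] w 0.0413
```

View pics/w6.png

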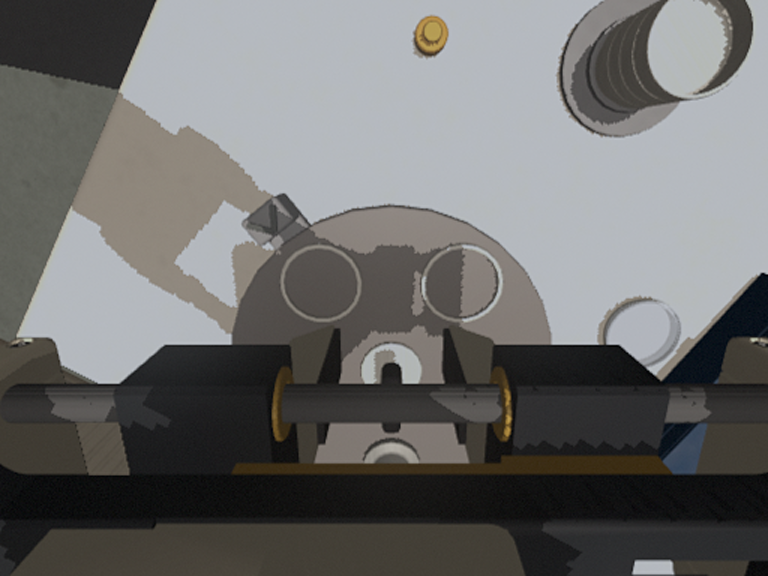

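```bash
python3 - <<'E'
from h import *
st=ctrl.read_state();p=ctrl.read_camera("wrist")
b=[back(p,(q[0]/1.5,q[1]/1.5),.035,st)[:2] for q in [(321,283),(461,282)]]
print(np.round(b,4),np.linalg.norm(b[0]-b[1]))
h=np.array([.585,-.1215])
for q in b: d=q-h; print(np.linalg.norm(d),np.arctan2(d[1],d[0]))
for uv in [(272,221)]:
  q=back(p,(uv[0]/1.5,uv[1]/1.5),.037,st);d=q[:2]-h;print(q,np.linalg.norm(d),np.arctan2(d[1],d[0]))
r=fitbays(p,st,[(321/1.5,283/1.5),(461/1.5,282/1.5)],[3,2])
# stack & weight
print(back(p,(690/1.5,48/1.5),.086,st),back(p,(431/1.5,35/1.5),.015,st))
E
```

```text
[[ 0.4961 -0.087 ]
 [ 0.5891 -0.0267]] 0.11083732148567552
0.09535568348848043 2.7711717461046153
0.09488257386358984 1.5272739664974935
[ 0.44051903 -0.06354137  0.037     ] 0.15567258222633132 2.76009472851743
hub [ 0.5844 -0.1213 -0.9958] maxres 0.0004
[0.60276579 0.16696669 0.086     ] [0.47044911 0.1097658  0.015     ]
```

```bash
python3 - <<'E'
from h import *
go(.65,.152,.15,1.2)
E
```

```text
row: [16.0, 202.3, -97.0] roll -0.633 | yaw now 0.567 j6 -0.78 t 10.9
```

```bash
python3 -m crank '[{"translation":[5,50,-24],"roll":-0.15},{"translation":[10,100,-48],"roll":-0.3},{"translation":[13,150,-72],"roll":-0.48},{"translation":[16,202,-97],"roll":-0.633},{"translation":[16,202,-97],"roll":-0.633},{"translation":[16,202,-97],"roll":-0.633},{"translation":[16,202,-97],"roll":-0.633}]' 100
python3 - <<'E'
from h import *
state();snap("wrist","w7",None,1.5);
E
```

```text
t: 11.78
tool_pos: [0.6497, 0.1503, 0.1501]
eef_rot: [0.694, 0.131, 0.695, -0.132]
force: [-0.6, -0.7, 1.0]
gripper_width: 0.0916
t 11.78 tcp [0.6497 0.1503 0.1501] x [-0.002 -0.001 -1.   ] yaw 1.197 F [-0.6 -0.7  1. ] w 0.0916
```

View pics/w7.png

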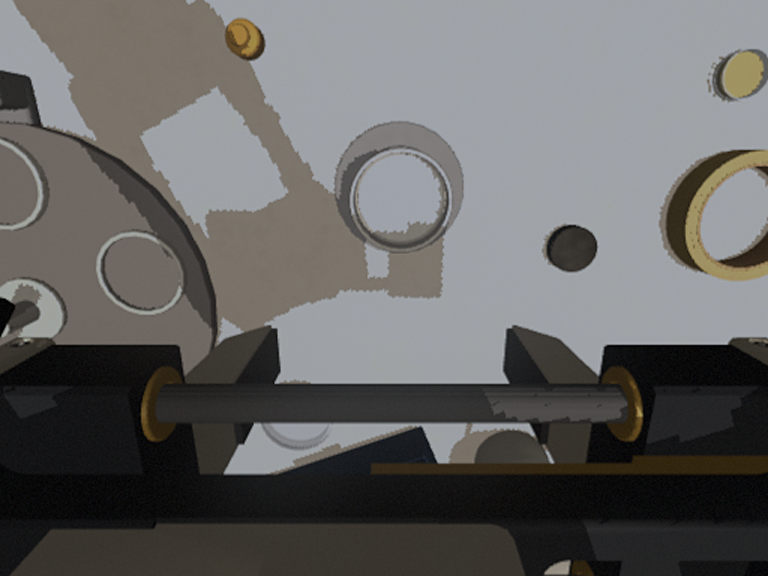

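```bash
python3 - <<'E'
from h import *
st=ctrl.read_state();p=ctrl.read_camera("wrist")
q=back(p,(400.5/1.5-.17,199/1.5-.17),.086,st);print(q)
print("stand",back(p,(399/1.5-.17,186/1.5-.17),.008,st))
go(q[0],q[1],.15)
go(q[0],q[1],.041)
E
```

```text
[0.60412582 0.17459682 0.086     ]
stand [0.60302404 0.17540228 0.008     ]
row: [0.5, 5.8, -51.3] roll 0 | yaw now 1.198 j6 -1.08 t 11.88
row: [109.5, 5.9, -51.2] roll 0 | yaw now 1.198 j6 -1.08 t 11.88
```

```bash
python3 -m crank '[{"translation":[0,6,-30],"roll":0},{"translation":[0,6,-51],"roll":0},{"translation":[40,6,-51],"roll":0},{"translation":[80,6,-51],"roll":0},{"translation":[80,6,-51],"roll":0},{"translation":[80,6,-51],"roll":0}]'
python3 - <<'E'
from h import *
state();snap("wrist","w8",None,1.5);go(.6038,.1748,.041,1.2)
snap("scene","s8",(190,100,330,230),5)
E
```

```text
t: 12.62
tool_pos: [0.6055, 0.1743, 0.0724]
eef_rot: [0.695, 0.131, 0.694, -0.132]
force: [-0.0, 0.3, 1.6]
gripper_width: 0.0919
t 12.62 tcp [0.6055 0.1743 0.0724] x [ 0.002 -0.001 -1.   ] yaw 1.197 F [-0.   0.3  1.6] w 0.0919
row: [31.8, -0.4, -2.1] roll -0.003 | yaw now 1.197 j6 -1.04 t 12.68
```

View pics/w8.png

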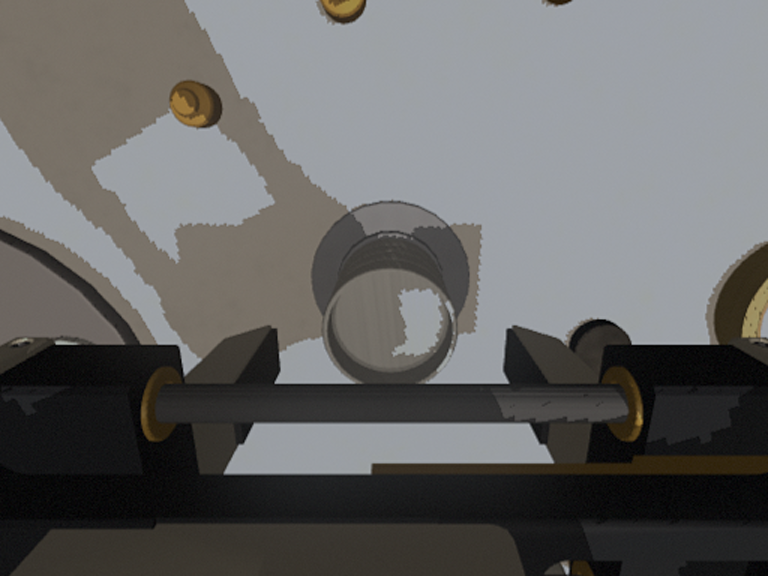

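View pics/s8.png

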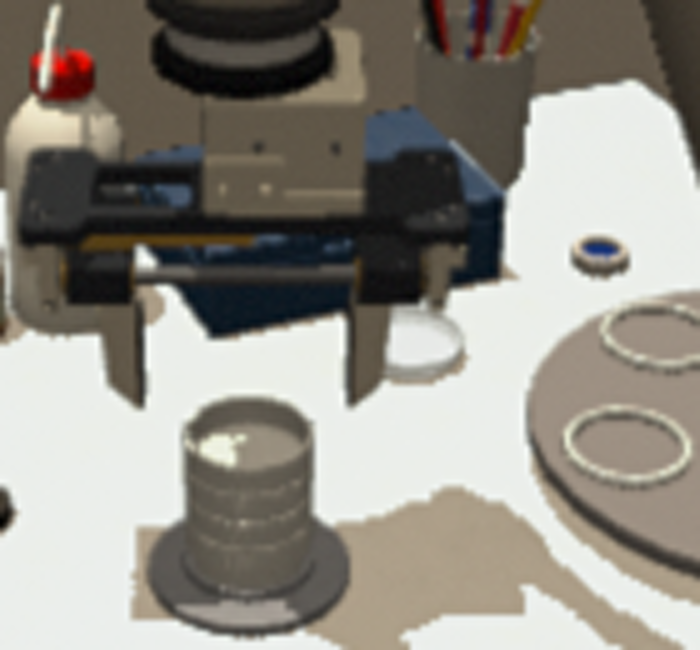

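```bash
python3 -m crank '[{"translation":[12,0,-1],"roll":0},{"translation":[24,0,-2],"roll":0},{"translation":[31,0,-2],"roll":0},{"translation":[32,0,-2],"roll":0},{"translation":[32,0,-2],"roll":0}]'
python3 - <<'E'
from h import *
state();snap("scene","s9",(190,100,330,230),5);snap("wrist","w9",(170,140,350,290),4)
E
```

```text
t: 13.35
tool_pos: [0.6042, 0.1753, 0.0408]
eef_rot: [0.696, 0.131, 0.694, -0.131]
force: [-1.2, -0.6, 0.1]
gripper_width: 0.0919
t 13.35 tcp [0.6042 0.1753 0.0408] x [ 0.003 -0.    -1.   ] yaw 1.197 F [-1.2 -0.6  0.1] w 0.0919
```

View pics/s9.png

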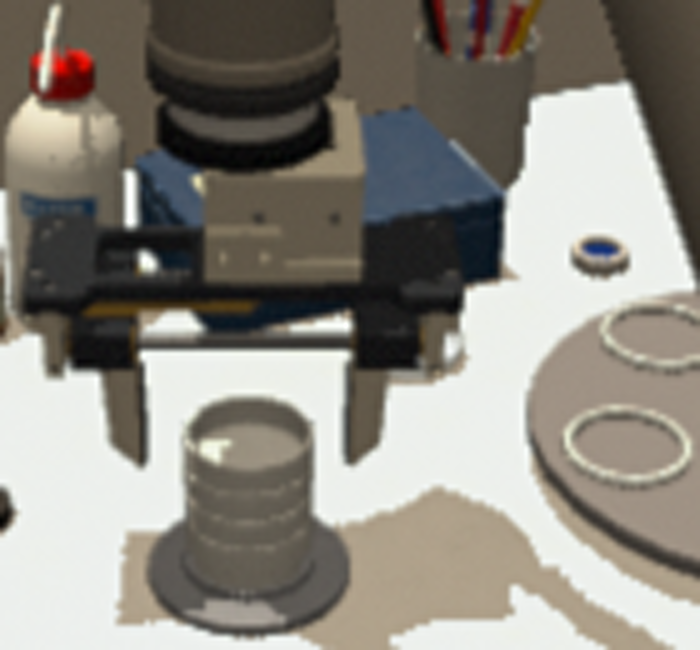

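View pics/w9.png

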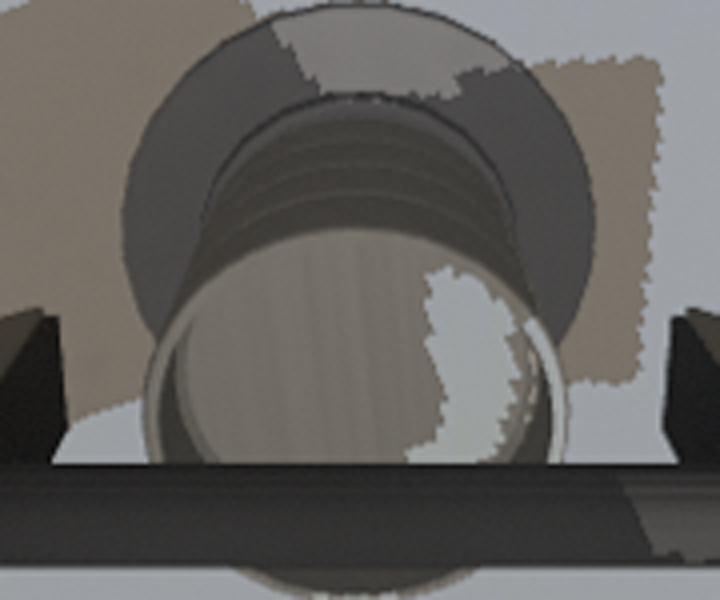

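```bash
python3 -m crank '[{"translation":[0,0,0],"roll":0},{"translation":[0,0,0],"roll":0},{"translation":[0,0,0],"roll":0},{"translation":[0,0,0],"roll":0},{"translation":[0,0,0],"roll":0}]' 0 12
python3 -m crank '[{"translation":[-10,0,0],"roll":0},{"translation":[-40,0,0],"roll":0},{"translation":[-65,0,0],"roll":0},{"translation":[-65,0,0],"roll":0}]'
python3 - <<'E'
from h import *
state();snap("scene","s10",(190,100,330,230),5);go(.4965,-.0868,.12,1.2)
E
```

```text
t: 14.08
tool_pos: [0.6044, 0.1753, 0.0412]
eef_rot: [0.696, 0.131, 0.693, -0.131]
force: [0.2, -0.3, 0.7]
gripper_width: 0.0625
t: 14.58
tool_pos: [0.6056, 0.1756, 0.1088]
eef_rot: [0.698, 0.132, 0.692, -0.131]
force: [-0.8, -1.0, -0.9]
gripper_width: 0.0626
t 14.57 tcp [0.6056 0.1756 0.1088] x [ 0.009  0.    -1.   ] yaw 1.197 F [-0.8 -1.  -0.9] w 0.0626
row: [-13.6, -283.6, -4.8] roll -0.003 | yaw now 1.197 j6 -1.04 t 14.62
```

View pics/s10.png

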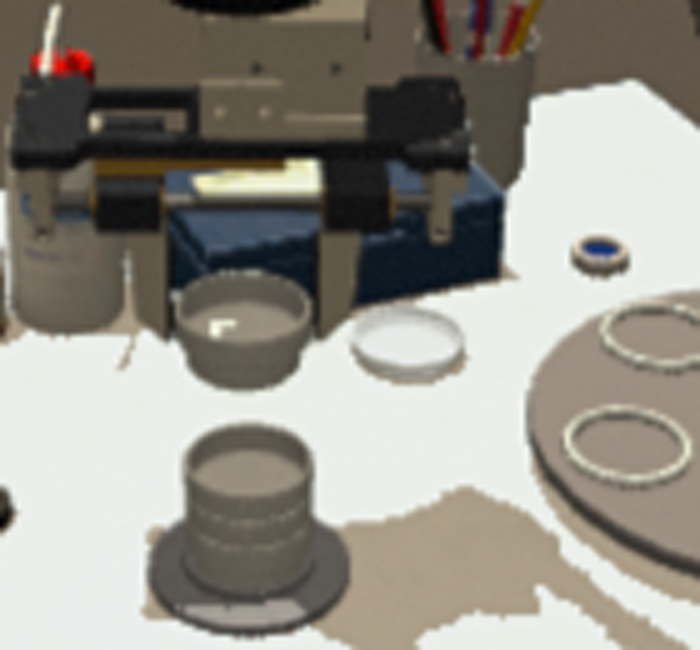

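```bash
python3 -m crank '[{"translation":[-5,-40,-1],"roll":0},{"translation":[-10,-90,-1],"roll":0},{"translation":[-13,-140,-2],"roll":0},{"translation":[-13,-190,-3],"roll":0},{"translation":[-13,-240,-4],"roll":0},{"translation":[-13,-284,-5],"roll":0},{"translation":[-13,-284,-5],"roll":0},{"translation":[-13,-284,-5],"roll":0}]'
python3 - <<'E'
from h import *
state();snap("wrist","w11",None,1.5);go(.4965,-.0868,.07,1.2)
E
```

```text
t: 15.62
tool_pos: [0.4959, -0.0867, 0.1187]
eef_rot: [0.696, 0.132, 0.693, -0.131]
force: [-0.3, -0.1, -0.4]
gripper_width: 0.062
t 15.62 tcp [ 0.4959 -0.0867  0.1187] x [ 0.004  0.001 -1.   ] yaw 1.196 F [-0.3 -0.1 -0.4] w 0.062
row: [48.8, -0.4, 0.3] roll -0.002 | yaw now 1.198 j6 -1.52 t 15.68
```

View pics/w11.png

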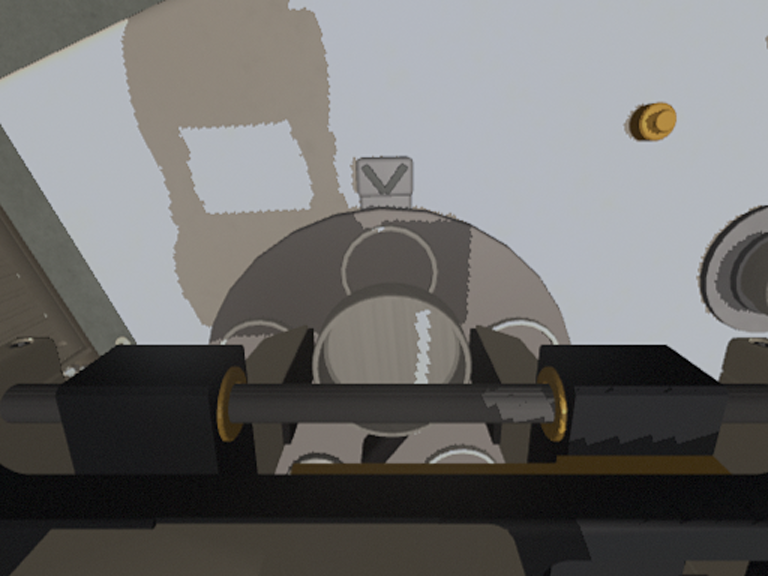

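```bash
python3 - <<'E'
from h import *
st=ctrl.read_state();p=ctrl.read_camera("wrist")
g=lambda u,v:(u/1.5-.17,v/1.5-.17)
print("bay",back(p,g(389.5,271),.035,st))
q=back(p,g(385,175),.037,st);d=q[:2]-[.585,-.1215];print("ptr",q,np.arctan2(d[1],d[0]))
print("cup",back(p,g(391.5,361),st["tool_pos"][2]+.045,st), st["tool_pos"])
E
```

```text
bay [ 0.49490551 -0.0862887   0.035     ]
ptr [ 0.43555553 -0.06597733  0.037     ] 2.785870161830142
cup [ 0.49388132 -0.08484913  0.16377707] [ 0.49611661 -0.08634993  0.11877707]
```

```bash
python3 -m crank '[{"translation":[20,0,0],"roll":0},{"translation":[50,0,0],"roll":0},{"translation":[80,0,0],"roll":0},{"translation":[92,0,0],"roll":0},{"translation":[93,0,0],"roll":0},{"translation":[93,0,0],"roll":0}]'
python3 - <<'E'
from h import *
state();snap("wrist","w12",(130,100,390,300),3);go(.4965,-.0868,.015,1.2)
E
```

```text
t: 16.48
tool_pos: [0.4975, -0.086, 0.0267]
eef_rot: [0.697, 0.131, 0.693, -0.13]
force: [-0.5, -0.4, -1.0]
gripper_width: 0.0622
t 16.48 tcp [ 0.4975 -0.086   0.0267] x [ 0.006  0.    -1.   ] yaw 1.199 F [-0.5 -0.4 -1. ] w 0.0622
row: [11.9, -1.0, -0.8] roll -0.001 | yaw now 1.199 j6 -1.53 t 16.52
```

View pics/w12.png

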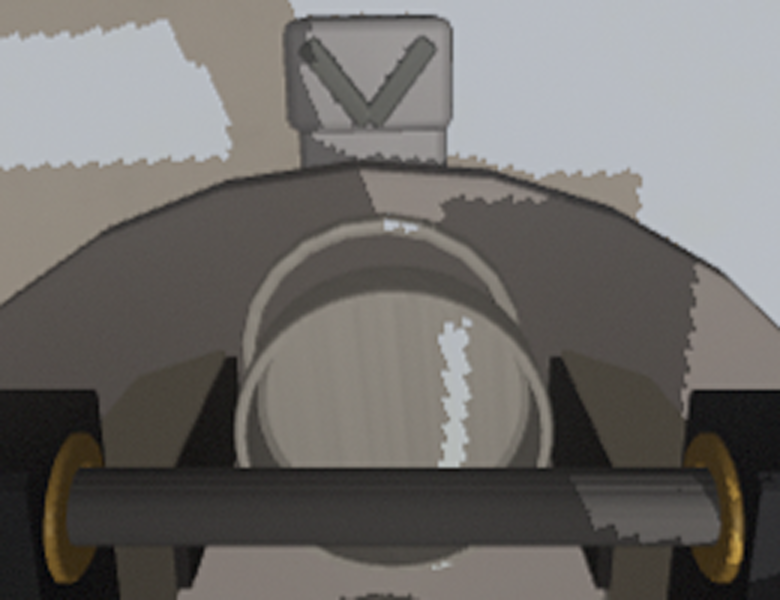

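```bash
python3 - <<'E'
from h import *
st=ctrl.read_state();p=ctrl.read_camera("wrist");r=rot(st["eef_rot"])
g=lambda u,v:(u/3+130-.33,v/3+100-.33)
f=lambda uv,z:(r.T@(back(p,g(*uv),z,st)-st["tool_pos"])*1000).round(1)
print("ring outer top",f((385,217),.036),"inner",f((385,237),.036),"L",f((243,350),.036),"R",f((520,310),.036))
print("cup rim outer top",f((394,289),.0717),"L",f((236,430),.0717),"R",f((553,430),.0717))
E
```

```text
ring outer top [ -9.3  -1.2 -33.7] inner [ -9.3  -1.2 -29.1] L [ -9.2 -33.9  -2.1] R [ -9.1  29.4 -11.9]
cup rim outer top [-45.    0.8 -29.2] L [-44.9 -29.3  -0.8] R [-44.7  31.1  -0.7]
```

```bash
python3 -m crank '[{"translation":[0,-2,-1.5],"roll":0},{"translation":[0,-2,-1.5],"roll":0},{"translation":[6,-2,-1.5],"roll":0},{"translation":[10,-2,-1.5],"roll":0},{"translation":[12,-2,-1.5],"roll":0},{"translation":[12,-2,-1.5],"roll":0}]'
python3 - <<'E'
from h import *
state();snap("wrist","w13",(130,100,390,300),3);snap("scene","s13",(280,110,410,240),5)
E
```

```text
t: 17.32
tool_pos: [0.4955, -0.0874, 0.0155]
eef_rot: [0.697, 0.131, 0.692, -0.13]
force: [-3.0, 1.3, 8.1]
gripper_width: 0.0629
t 17.32 tcp [ 0.4955 -0.0874  0.0155] x [ 0.007 -0.    -1.   ] yaw 1.199 F [-3.   1.3  8.1] w 0.0629
```

View pics/w13.png

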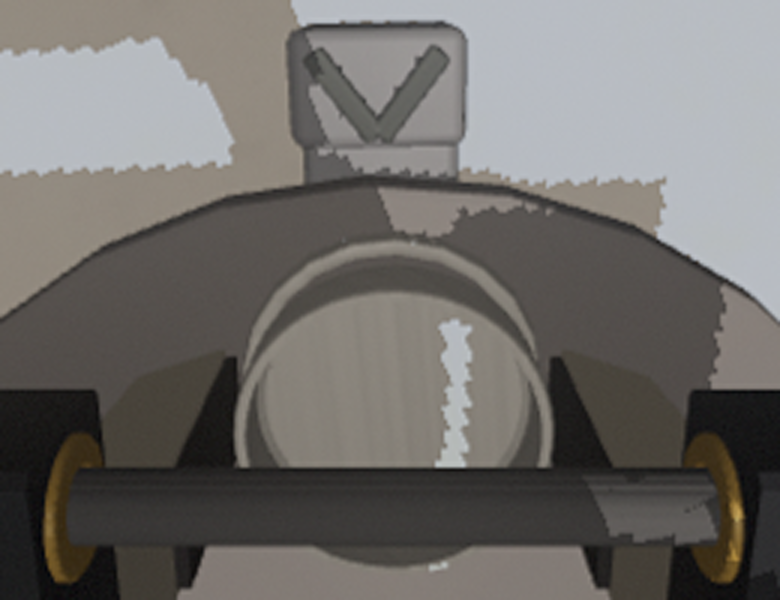

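View pics/s13.png

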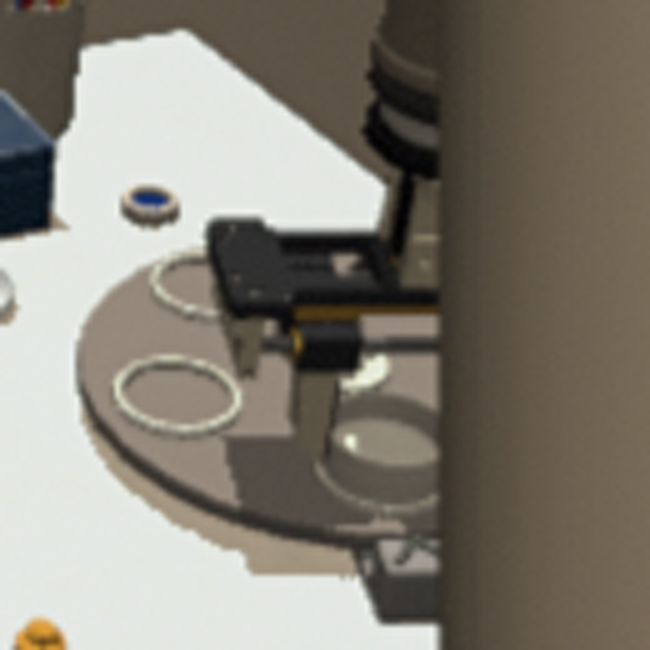

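```bash
python3 -m crank '[{"translation":[0,0,0],"roll":0},{"translation":[0,0,0],"roll":0},{"translation":[0,0,0],"roll":0},{"translation":[-30,0,0],"roll":0},{"translation":[-80,0,0],"roll":0},{"translation":[-125,0,0],"roll":0},{"translation":[-125,20,30],"roll":0},{"translation":[-125,40,60],"roll":0},{"translation":[-125,40,60],"roll":0}]' 90
python3 - <<'E'
from h import *
state();snap("wrist","w14",None,1.5)
st=ctrl.read_state();p=ctrl.read_camera("wrist")
for c in("weight_0","cup_0"): print([(np.round(r["uv"],1),round(r["confidence"],2),back(p,r["uv"],.011,st).round(4)) for r in ctrl.spot_in(c,p)])
E
```

```text
t: 18.55
tool_pos: [0.5665, -0.0715, 0.1404]
eef_rot: [0.698, 0.131, 0.692, -0.13]
force: [-0.3, 0.3, -0.6]
gripper_width: 0.0825
t 18.55 tcp [ 0.5665 -0.0715  0.1404] x [ 0.007 -0.    -1.   ] yaw 1.2 F [-0.3  0.3 -0.6] w 0.0825
[(array([393.8,  19.2]), 0.74, array([0.4687, 0.1094, 0.011 ]))]
[(array([502.6, 134.4]), 0.95, array([0.6248, 0.196 , 0.011 ])), (array([469.7, 123.2]), 0.78, array([0.5991, 0.1636, 0.011 ])), (array([482.7, 123.7]), 0.74, array([0.6048, 0.177 , 0.011 ])), (array([215.6, 122.7]), 0.72, array([ 0.4969, -0.0974,  0.011 ])), (array([233.2, 184. ]), 0.7, array([ 0.5689, -0.1068,  0.011 ]))]
```

View pics/w14.png

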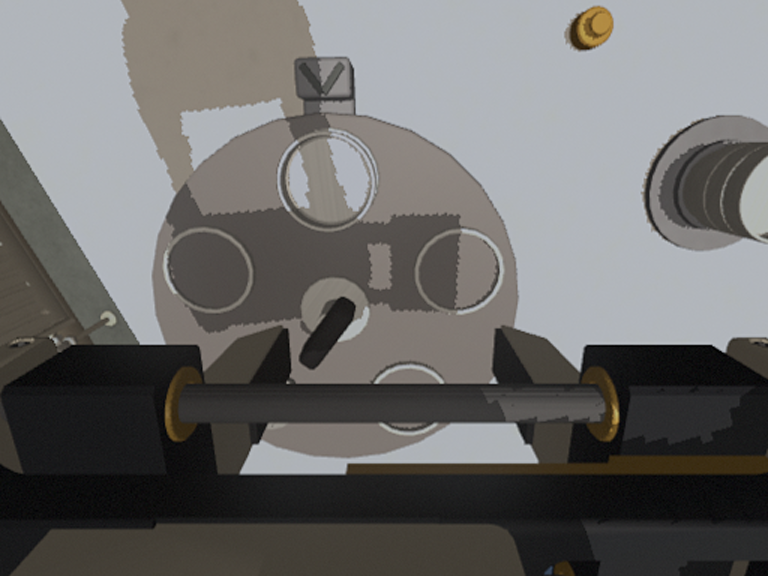

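```bash
python3 - <<'E'
from h import *
st=ctrl.read_state();p=ctrl.read_camera("wrist")
g=lambda u,v:(u/1.5-.17,v/1.5-.17)
v=fitbays(p,st,[g(208.5,270.5),g(459.5,271),g(410,399)],[4,2,1])
q=back(p,g(324,77),.037,st);d=q[:2]-v[:2];print("ptr",q,np.arctan2(d[1],d[0]), "bay3",v[2]+np.deg2rad(216))
q=back(p,g(327.5,180),.06,st);d=q[:2]-v[:2];print("cup",q,np.linalg.norm(d),np.arctan2(d[1],d[0]))
go(.525,.088,.12,1.2)
E
```

```text
hub [ 0.5814 -0.1221 -1.0012] maxres 0.0003
ptr [ 0.43481293 -0.06616052  0.037     ] 2.7772916566591634 bay3 2.7687169851689584
cup [ 0.49332637 -0.08606497  0.06      ] 0.09516441009842648 2.753646834332821
row: [20.6, 134.8, -94.9] roll -0.002 | yaw now 1.198 j6 -1.46 t 18.8
```

```bash
python3 -m crank '[{"translation":[5,40,-28],"roll":0},{"translation":[10,85,-60],"roll":0},{"translation":[20,135,-95],"roll":0},{"translation":[20,135,-95],"roll":0},{"translation":[20,135,-95],"roll":0}]' 65
python3 - <<'E'
from h import *
state();snap("wrist","w15",None,1.5)
st=ctrl.read_state();p=ctrl.read_camera("wrist")
for c in("weight_0",): print([(np.round(r["uv"],1),round(r["confidence"],2),back(p,r["uv"],.011,st).round(4)) for r in ctrl.spot_in(c,p)])
E
```

```text
t: 19.42
tool_pos: [0.525, 0.0877, 0.121]
eef_rot: [0.697, 0.131, 0.693, -0.13]
force: [-0.9, 0.2, 0.3]
gripper_width: 0.0598
t 19.43 tcp [0.525  0.0877 0.121 ] x [ 0.007 -0.001 -1.   ] yaw 1.199 F [-0.9  0.2  0.3] w 0.0598
[(array([342.9,  62.9]), 0.93, array([0.4498, 0.2038, 0.011 ])), (array([263.9, 117.8]), 0.92, array([0.4704, 0.1131, 0.011 ])), (array([113.8, 202.6]), 0.7, array([ 0.4956, -0.0777,  0.011 ])), (array([466.3,  52. ]), 0.66, array([0.4839, 0.3178, 0.011 ]))]
```

View pics/w15.png

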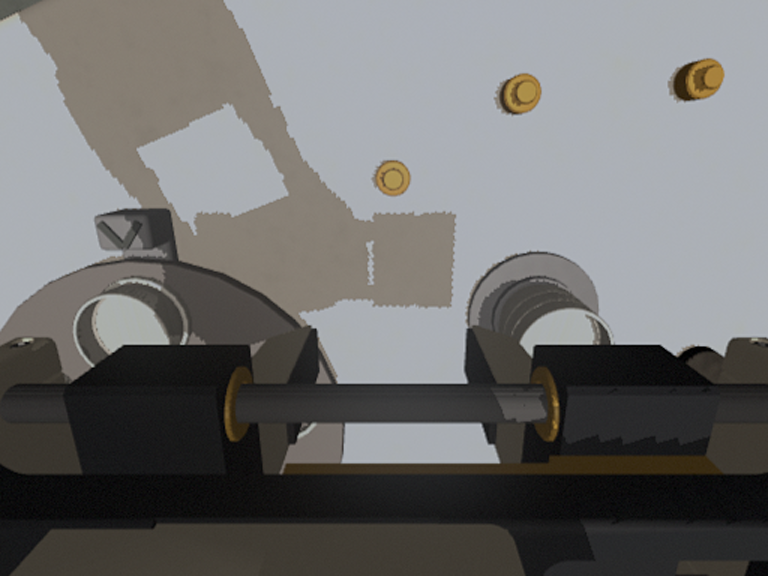

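```bash
python3 - <<'E'
from h import *
st=ctrl.read_state();p=ctrl.read_camera("wrist")
g=lambda u,v:(u/1.5-.17,v/1.5-.17)
q=back(p,g(392.5,178.5),.012,st);print(q, back(p,g(393,179.5),.022,st))
S=ctrl.read_camera("scene");print([(np.round(r["uv"],1),back(S,r["uv"],.011).round(4)) for r in ctrl.spot_in("weight_0",S)])
go(q[0],q[1],.02,1.2)
E
```

```text
[0.47057505 0.11012105 0.012     ] [0.47062669 0.11040201 0.022     ]
[(array([249.6, 259.4]), array([0.4444, 0.2154, 0.011 ]))]
row: [100.3, 1.2, -59.9] roll -0.003 | yaw now 1.197 j6 -1.18 t 19.73
```

```bash
python3 -m crank '[{"translation":[0,0.5,-30],"roll":0},{"translation":[20,0.5,-60],"roll":0},{"translation":[60,0.5,-60],"roll":0},{"translation":[90,0.5,-60],"roll":0},{"translation":[100,0.5,-60],"roll":0},{"translation":[100,0.5,-60],"roll":0}]' 65
python3 - <<'E'
from h import *
state();snap("wrist","w16",None,1.5);go(.4706,.1102,-.028,1.2)
E
```

```text
t: 20.48
tool_pos: [0.4704, 0.1092, 0.0203]
eef_rot: [0.697, 0.132, 0.693, -0.131]
force: [0.5, -0.6, 0.3]
gripper_width: 0.06
t 20.48 tcp [0.4704 0.1092 0.0203] x [ 0.006 -0.    -1.   ] yaw 1.196 F [ 0.5 -0.6  0.3] w 0.06
row: [48.9, 0.6, -0.9] roll -0.004 | yaw now 1.196 j6 -1.13 t 20.52
```

View pics/w16.png

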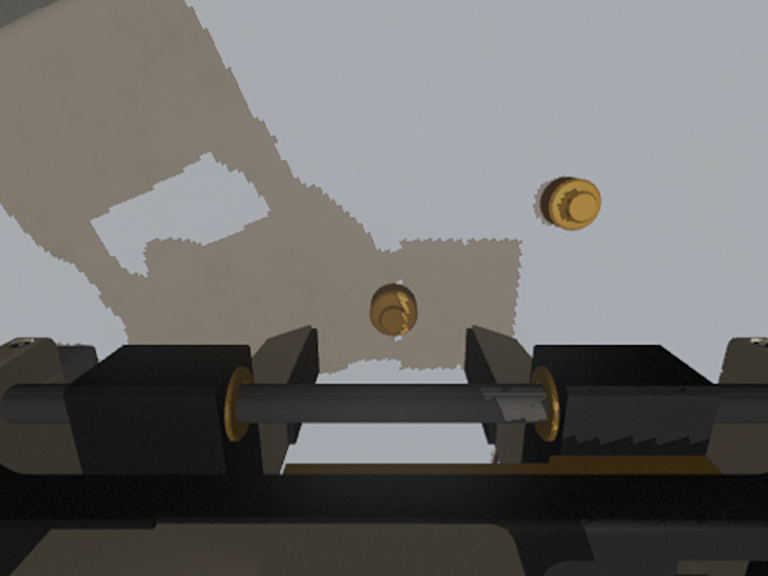

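Centred. Descend and grip.

```bash
python3 -m crank '[{"translation":[20,0,-1],"roll":0},{"translation":[40,0,-1],"roll":0},{"translation":[47,0,-1],"roll":0},{"translation":[48,0,-1],"roll":0},{"translation":[48,0,-1],"roll":0}]'
python3 -m crank '[{"translation":[0,0,0],"roll":0},{"translation":[0,0,0],"roll":0},{"translation":[0,0,0],"roll":0},{"translation":[0,0,0],"roll":0},{"translation":[0,0,0],"roll":0}]' 0 12
python3 -m crank '[{"translation":[-20,0,0],"roll":0},{"translation":[-60,0,0],"roll":0},{"translation":[-110,0,0],"roll":0},{"translation":[-150,0,0],"roll":0},{"translation":[-150,0,0],"roll":0}]'
python3 - <<'E'
from h import *
state();snap("wrist","w17",None,1.5);snap("scene","s17",(190,100,330,230),5);go(.4955,-.087,.12,1.2)
E
```

```text
t: 21.15
tool_pos: [0.471, 0.1097, -0.0263]
eef_rot: [0.698, 0.132, 0.692, -0.131]
force: [0.1, -0.4, -0.2]
gripper_width: 0.0597
t: 21.78
tool_pos: [0.471, 0.1097, -0.0262]
eef_rot: [0.698, 0.132, 0.692, -0.131]
force: [0.9, -0.2, 0.5]
gripper_width: 0.0226
t: 22.4
tool_pos: [0.4716, 0.1099, 0.1266]
eef_rot: [0.7, 0.133, 0.689, -0.13]
force: [-0.3, -0.1, -0.4]
gripper_width: 0.023
t 22.4 tcp [0.4716 0.1099 0.1266] x [ 0.015  0.001 -1.   ] yaw 1.196 F [-0.3 -0.1 -0.4] w 0.023
row: [3.7, -173.5, 96.3] roll -0.004 | yaw now 1.196 j6 -1.12 t 22.5
```

View pics/w17.png

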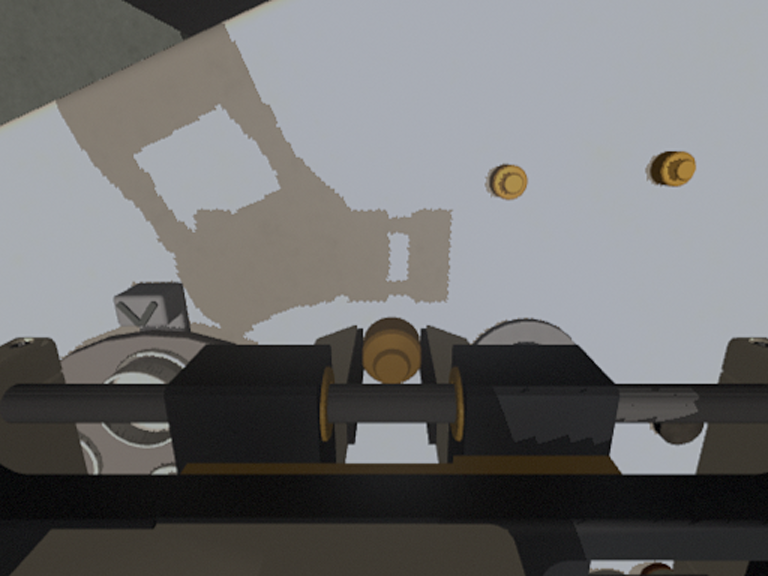

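View pics/s17.png

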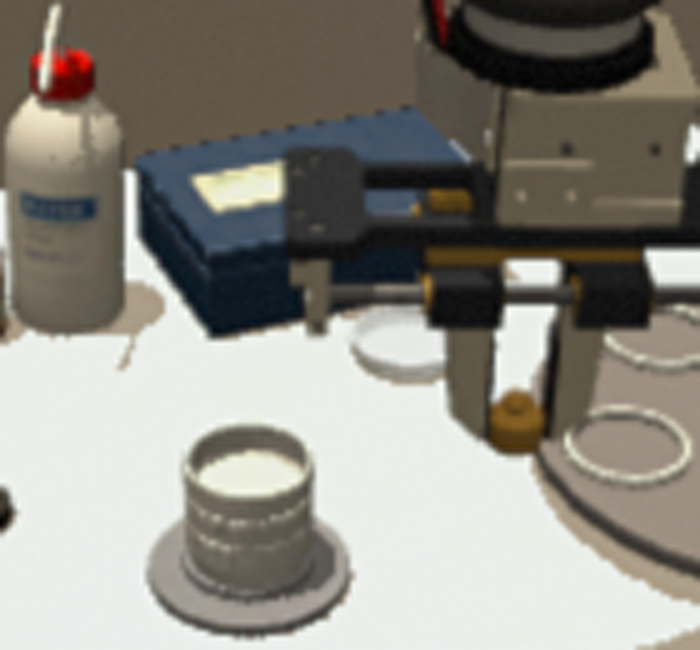

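```bash
python3 -m crank '[{"translation":[2,-50,28],"roll":0},{"translation":[3,-100,56],"roll":0},{"translation":[3,-150,83],"roll":0},{"translation":[3,-173,96],"roll":0},{"translation":[3,-173,96],"roll":0},{"translation":[3,-173,96],"roll":0},{"translation":[3,-173,96],"roll":0}]'
python3 - <<'E'
from h import *
state();snap("wrist","w18",None,1.5);go(.4955,-.0872,.021,1.2)
E
```

```text
t: 23.38
tool_pos: [0.495, -0.0852, 0.1202]
eef_rot: [0.697, 0.132, 0.692, -0.131]
force: [0.0, -0.4, -1.4]
gripper_width: 0.0229
t 23.38 tcp [ 0.495  -0.0852  0.1202] x [ 0.007  0.001 -1.   ] yaw 1.198 F [ 0.  -0.4 -1.4] w 0.0229
row: [99.4, -1.9, 0.4] roll -0.002 | yaw now 1.198 j6 -1.52 t 23.43
```

View pics/w18.png

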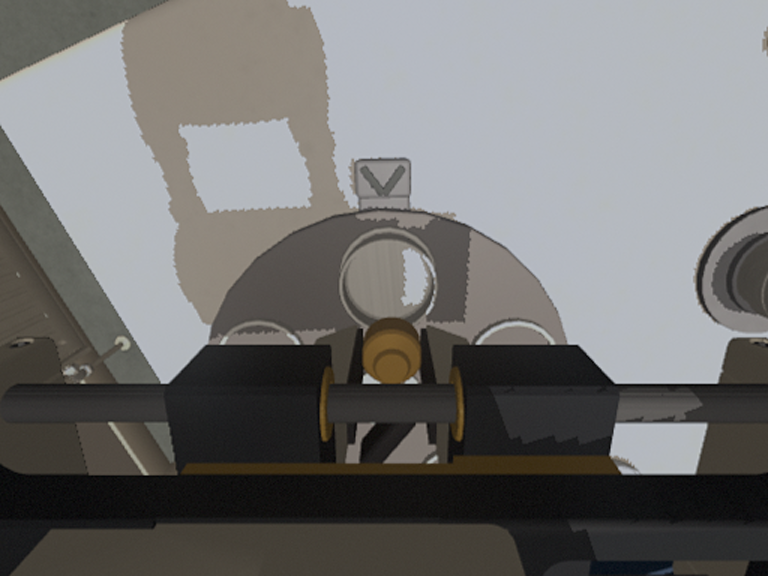

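```bash
python3 -m crank '[{"translation":[20,-2,0.5],"roll":0},{"translation":[50,-2,0.5],"roll":0},{"translation":[72,-2,0.5],"roll":0},{"translation":[72,-2,0.5],"roll":0},{"translation":[72,-2,0.5],"roll":0}]'
python3 - <<'E'
from h import *
state();snap("wrist","w19",(130,100,390,300),3);go(.4955,-.0872,.021,1.2)
E
```

```text
t: 24.05
tool_pos: [0.496, -0.0871, 0.0493]
eef_rot: [0.698, 0.131, 0.692, -0.13]
force: [0.2, -0.0, -0.3]
gripper_width: 0.0228
t 24.05 tcp [ 0.496  -0.0871  0.0493] x [ 0.009 -0.    -1.   ] yaw 1.198 F [ 0.2 -0.  -0.3] w 0.0228
row: [28.4, -0.3, -0.9] roll -0.002 | yaw now 1.198 j6 -1.53 t 24.1
```

View pics/w19.png

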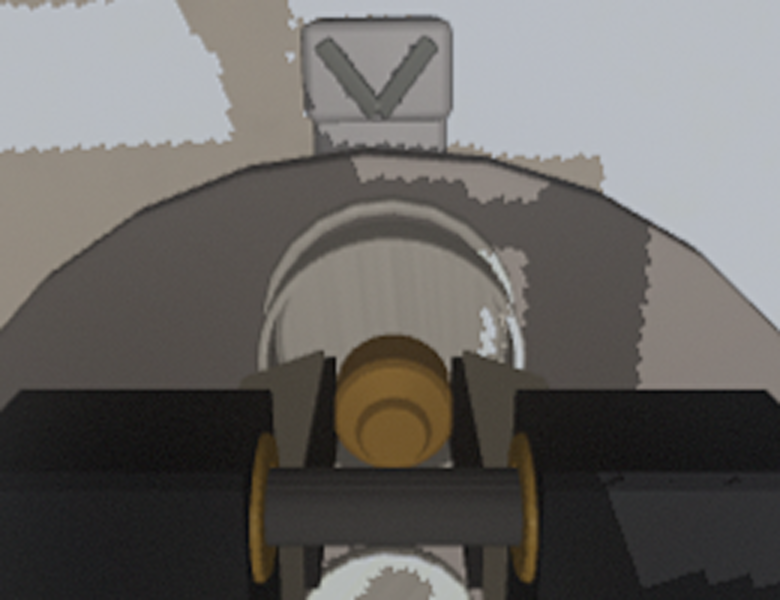

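```bash
python3 -m crank '[{"translation":[12,0,-1],"roll":0},{"translation":[24,0,-1],"roll":0},{"translation":[28,-0.5,-1],"roll":0},{"translation":[28.5,-0.5,-1],"roll":0},{"translation":[28.5,-0.5,-1],"roll":0}]'
python3 -m crank '[{"translation":[0,0,0],"roll":0},{"translation":[0,0,0],"roll":0},{"translation":[0,0,0],"roll":0}]' 34
python3 -m crank '[{"translation":[-10,0,0],"roll":0},{"translation":[-40,0,0],"roll":0},{"translation":[-90,0,0],"roll":0},{"translation":[-110,0,20],"roll":0},{"translation":[-110,0,50],"roll":0},{"translation":[-110,0,50],"roll":0}]'
python3 - <<'E'
from h import *
state();snap("wrist","w20",None,1.5)
E
```

```text
t: 24.72
tool_pos: [0.4955, -0.0874, 0.021]
eef_rot: [0.698, 0.132, 0.691, -0.13]
force: [-1.2, -0.0, -0.5]
gripper_width: 0.0232
t: 25.1
tool_pos: [0.4956, -0.0875, 0.0212]
eef_rot: [0.698, 0.131, 0.691, -0.13]
force: [-0.1, -0.3, 0.0]
gripper_width: 0.0309
t: 25.85
tool_pos: [0.5424, -0.1063, 0.1324]
eef_rot: [0.699, 0.131, 0.691, -0.131]
force: [-0.4, -0.9, -0.1]
gripper_width: 0.0311
t 25.85 tcp [ 0.5424 -0.1063  0.1324] x [ 0.012 -0.001 -1.   ] yaw 1.198 F [-0.4 -0.9 -0.1] w 0.0311
```

View pics/w20.png

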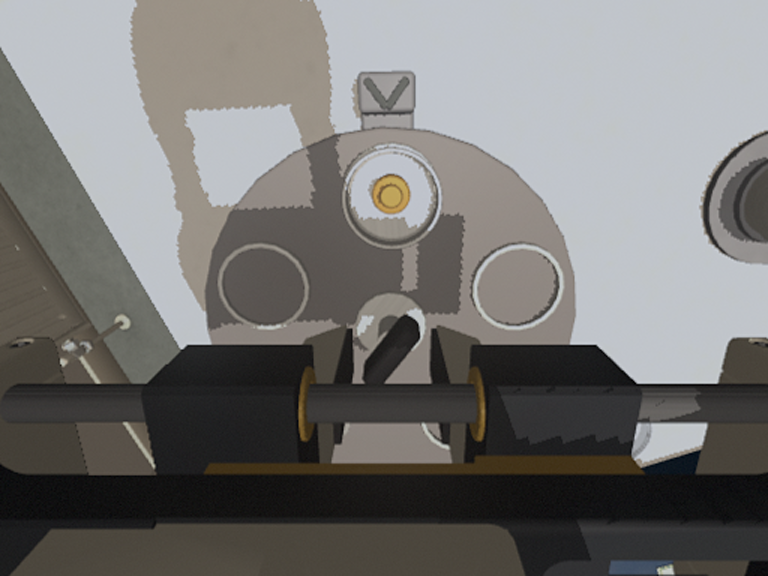

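```bash
python3 - <<'E'
from h import *
st=ctrl.read_state();p=ctrl.read_camera("wrist")
g=lambda u,v:(u/1.5-.17,v/1.5-.17)
v=fitbays(p,st,[g(264,286),g(518,286)],[4,2])
q=back(p,g(386.5,91),.037,st);d=q[:2]-v[:2];print("ptr",q,np.arctan2(d[1],d[0]), "bay3",v[2]+np.deg2rad(216))
go(.585,-.1215,.09,.571)
E
```

```text
hub [ 0.5818 -0.1207 -1.002 ] maxres 0.0003
ptr [ 0.43498615 -0.06638692  0.037     ] 2.787060668875097 bay3 2.767903264477196
row: [41.9, 1.1, 47.3] roll 0.627 | yaw now 1.198 j6 -1.53 t 25.95
```

```bash
python3 -m crank '[{"translation":[0,0,10],"roll":0.12},{"translation":[0,0,30],"roll":0.25},{"translation":[5,1,47],"roll":0.4},{"translation":[20,1,47],"roll":0.55},{"translation":[42,1,47],"roll":0.627},{"translation":[42,1,47],"roll":0.627},{"translation":[42,1,47],"roll":0.627},{"translation":[42,1,47],"roll":0.627}]' 45
python3 - <<'E'
from h import *
state();snap("wrist","w21",(130,100,390,300),3);go(.585,-.1215,.036,.571)
E
```

```text
t: 26.95
tool_pos: [0.5851, -0.1216, 0.091]
eef_rot: [0.624, 0.34, 0.617, -0.337]
force: [0.7, -0.3, 0.1]
gripper_width: 0.0414
t 26.95 tcp [ 0.5851 -0.1216  0.091 ] x [ 0.01 -0.   -1.  ] yaw 0.572 F [ 0.7 -0.3  0.1] w 0.0414
row: [54.9, -0.5, -0.4] roll 0.001 | yaw now 0.572 j6 -0.91 t 27.0
```

View pics/w21.png

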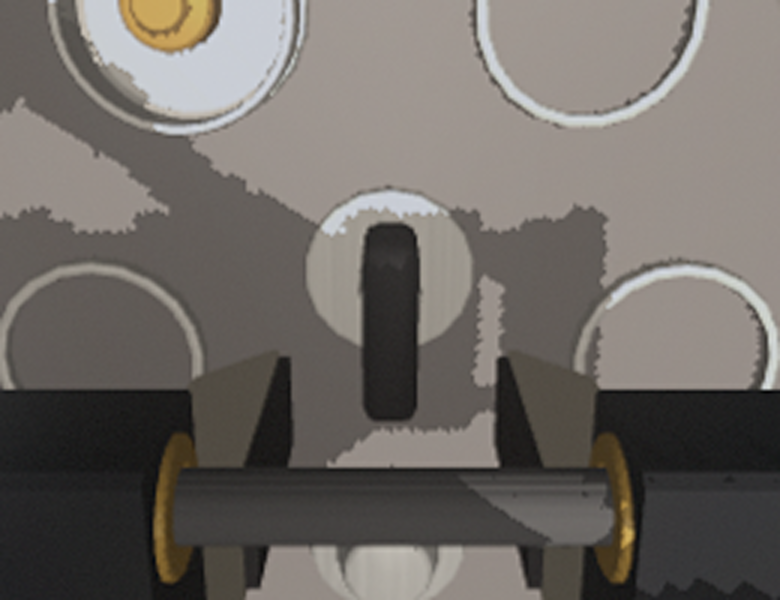

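Well aligned. Down, grip, turn.

```bash
python3 -m crank '[{"translation":[25,0,0],"roll":0},{"translation":[50,0,0],"roll":0},{"translation":[55,0,0],"roll":0},{"translation":[55,0,0],"roll":0}]'
python3 -m crank '[{"translation":[0,0,0],"roll":0},{"translation":[0,0,0],"roll":0},{"translation":[0,0,0],"roll":0},{"translation":[0,0,0],"roll":0}]' 0 20
python3 -m crank '[{"translation":[0,0,0],"roll":-0.1},{"translation":[0,0,0],"roll":-0.22},{"translation":[0,0,0],"roll":-0.35},{"translation":[0,0,0],"roll":-0.48},{"translation":[0,0,0],"roll":-0.61},{"translation":[0,0,0],"roll":-0.74},{"translation":[0,0,0],"roll":-0.86},{"translation":[0,0,0],"roll":-0.96},{"translation":[0,0,0],"roll":-1.0},{"translation":[0,0,0],"roll":-1.0}]'
python3 - <<'E'
from h import *
state();go(.585,-.1215,.036,.571+1.267)
E
```

```text
t: 27.5
tool_pos: [0.586, -0.1217, 0.0365]
eef_rot: [0.624, 0.34, 0.617, -0.337]
force: [-0.7, -0.5, -0.3]
gripper_width: 0.0416
t: 28.0
tool_pos: [0.5852, -0.1224, 0.0369]
eef_rot: [0.624, 0.34, 0.618, -0.337]
force: [-4.2, -2.7, 5.0]
gripper_width: 0.014
t: 29.25
tool_pos: [0.5845, -0.1236, 0.0369]
eef_rot: [0.71, -0.002, 0.704, -0.0]
force: [-2.8, -5.8, 1.4]
gripper_width: 0.0136
t 29.25 tcp [ 0.5845 -0.1236  0.0369] x [ 0.008 -0.003 -1.   ] yaw 1.573 F [-2.8 -5.8  1.4] w 0.0136
row: [0.9, 2.1, 0.5] roll -0.265 | yaw now 1.573 j6 -1.91 t 29.25
```

```bash
python3 -m crank '[{"translation":[0,1,0.3],"roll":-0.1},{"translation":[0,1,0.3],"roll":-0.2},{"translation":[0,1,0.3],"roll":-0.265},{"translation":[0,1,0.3],"roll":-0.265},{"translation":[0,1,0.3],"roll":-0.265}]'
python3 -m crank '[{"translation":[0,0,0],"roll":0},{"translation":[0,0,0],"roll":0},{"translation":[-10,0,0],"roll":0},{"translation":[-50,0,0],"roll":0},{"translation":[-100,0,0],"roll":-0.15},{"translation":[-130,0,0],"roll":-0.3},{"translation":[-130,0,0],"roll":-0.4},{"translation":[-130,0,0],"roll":-0.4},{"translation":[-130,0,0],"roll":-0.4}]' 45
python3 - <<'E'
from h import *
state();snap("wrist","w22",None,1.5);
E
```

```text
t: 29.88
tool_pos: [0.5846, -0.124, 0.0369]
eef_rot: [0.703, -0.096, 0.698, 0.092]
force: [-2.3, -6.3, -0.2]
gripper_width: 0.0139
t: 31.0
tool_pos: [0.5833, -0.1232, 0.1667]
eef_rot: [0.67, -0.233, 0.666, 0.228]
force: [-0.8, -0.2, -0.6]
gripper_width: 0.0416
t 31.0 tcp [ 0.5833 -0.1232  0.1667] x [ 0.007 -0.004 -1.   ] yaw 2.235 F [-0.8 -0.2 -0.6] w 0.0416
```

View pics/w22.png

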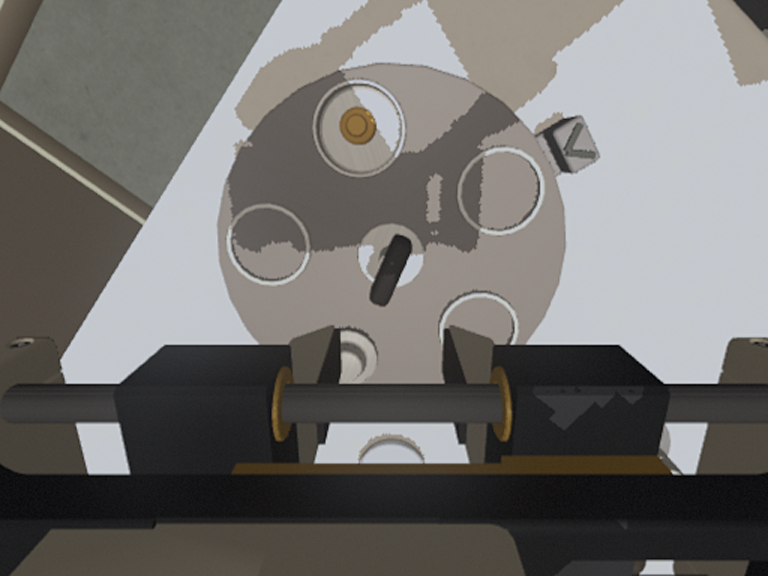

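```bash
python3 - <<'E'
from h import *
st=ctrl.read_state();p=ctrl.read_camera("wrist")
g=lambda u,v:(u/1.5-.17,v/1.5-.17)
v=fitbays(p,st,[g(501,190.5),g(268.5,244.5)],[2,4])
for uv in [(574,142)]:
  q=back(p,g(*uv),.037,st);d=q[:2]-v[:2];print("ptr",q,np.linalg.norm(d),np.arctan2(d[1],d[0]), "bay2",(v[2]+np.deg2rad(144)))
go(.65,.152,.15,1.2)
E
```

```text
hub [ 0.5836 -0.1225  0.2663] maxres 0.0001
ptr [ 0.43745047 -0.07137376  0.037     ] 0.154783121206724 2.8051694164473973 bay2 2.7796173594711386
row: [15.8, 175.5, 222.3] roll 1.036 | yaw now 2.236 j6 -2.57 t 31.1
```

```bash
python3 -m crank '[{"translation":[0,40,50],"roll":0.15},{"translation":[0,80,100],"roll":0.3},{"translation":[0,120,150],"roll":0.48},{"translation":[10,160,200],"roll":0.66},{"translation":[16,175,222],"roll":0.84},{"translation":[16,175,222],"roll":1.036},{"translation":[16,175,222],"roll":1.036},{"translation":[16,175,222],"roll":1.036},{"translation":[16,175,222],"roll":1.036}]' 100
python3 - <<'E'
from h import *
state();snap("wrist","w23",None,1.5);go(.6044,.1753,.07,1.2)
E
```

```text
t: 32.22
tool_pos: [0.6502, 0.1507, 0.15]
eef_rot: [0.698, 0.129, 0.692, -0.131]
force: [0.1, -0.1, 0.9]
gripper_width: 0.0917
t 32.23 tcp [0.6502 0.1507 0.15  ] x [ 0.007 -0.004 -1.   ] yaw 1.201 F [ 0.1 -0.1  0.9] w 0.0917
row: [79.6, 6.4, -52.2] roll 0.001 | yaw now 1.201 j6 -1.08 t 32.27
```

View pics/w23.png

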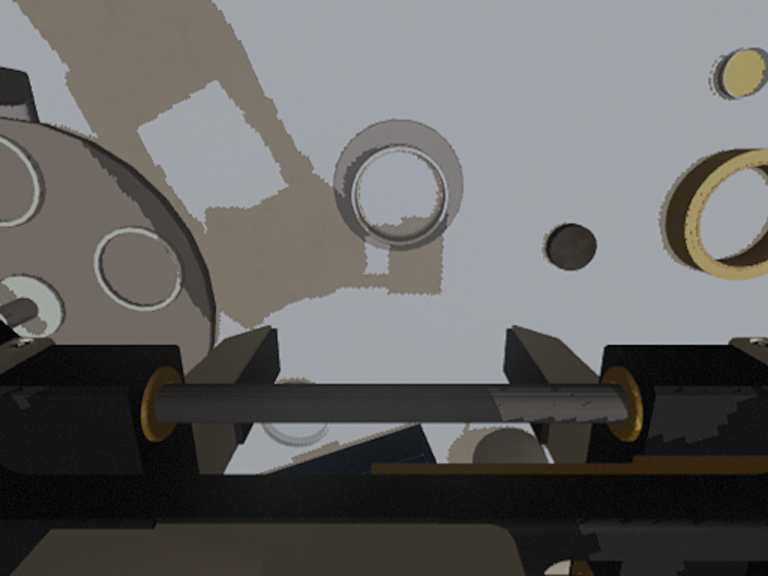

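```bash
python3 -m crank '[{"translation":[0,6,-30],"roll":0},{"translation":[0,6,-52],"roll":0},{"translation":[40,6,-52],"roll":0},{"translation":[75,6,-52],"roll":0},{"translation":[80,6,-52],"roll":0},{"translation":[80,6,-52],"roll":0}]'
python3 - <<'E'
from h import *
state();go(.6044,.1753,.025,1.2)
E
```

```text
t: 33.02
tool_pos: [0.6051, 0.1747, 0.0705]
eef_rot: [0.698, 0.129, 0.692, -0.131]
force: [0.5, -0.8, 0.6]
gripper_width: 0.0917
t 33.02 tcp [0.6051 0.1747 0.0705] x [ 0.008 -0.004 -1.   ] yaw 1.201 F [ 0.5 -0.8  0.6] w 0.0917
row: [45.5, 0.3, -1.3] roll 0.001 | yaw now 1.201 j6 -1.04 t 33.02
```

```bash
python3 -m crank '[{"translation":[20,0,-1],"roll":0},{"translation":[40,0,-1],"roll":0},{"translation":[45,0,-1],"roll":0},{"translation":[46,0,-1],"roll":0},{"translation":[46,0,-1],"roll":0},{"translation":[46,0,-1],"roll":0}]'
python3 - <<'E'
from h import *
state();snap("scene","s24",(190,100,330,230),5)
E
```

```text
t: 33.78
tool_pos: [0.605, 0.175, 0.0253]
eef_rot: [0.699, 0.129, 0.691, -0.131]
force: [-0.4, -0.9, -0.2]
gripper_width: 0.0921
t 33.77 tcp [0.605  0.175  0.0253] x [ 0.01  -0.004 -1.   ] yaw 1.201 F [-0.4 -0.9 -0.2] w 0.0921
```

View pics/s24.png

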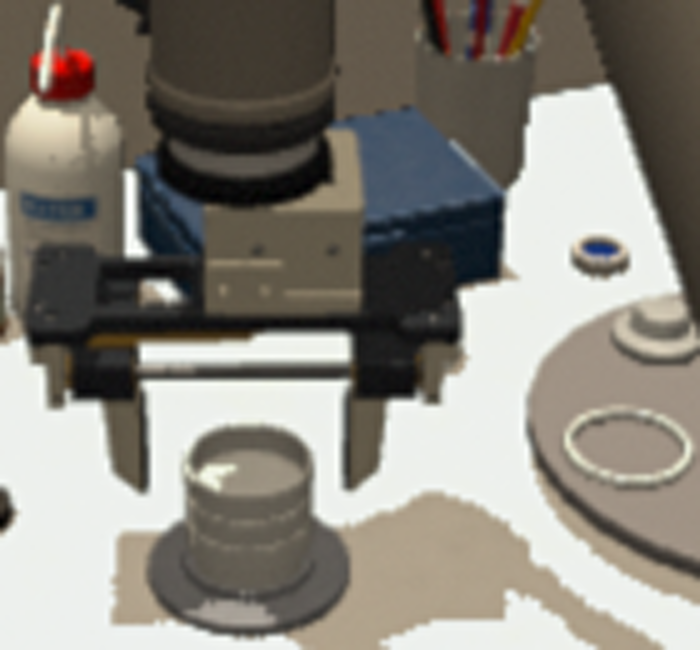

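```bash
python3 -m crank '[{"translation":[0,0,0],"roll":0},{"translation":[0,0,0],"roll":0},{"translation":[0,0,0],"roll":0},{"translation":[0,0,0],"roll":0},{"translation":[0,0,0],"roll":0}]' 0 12
python3 -m crank '[{"translation":[-10,0,0],"roll":0},{"translation":[-40,0,0],"roll":0},{"translation":[-80,0,0],"roll":0},{"translation":[-95,0,0],"roll":0},{"translation":[-95,0,0],"roll":0},{"translation":[-95,0,0],"roll":0}]'
python3 - <<'E'
from h import *
state();snap("scene","s25",(190,100,330,230),5);go(.4960,-.0868,.12,1.2)
E
```

```text
t: 34.45
tool_pos: [0.6049, 0.175, 0.0251]
eef_rot: [0.698, 0.129, 0.692, -0.131]
force: [0.0, -0.9, -0.2]
gripper_width: 0.0637
t: 35.2
tool_pos: [0.6031, 0.1752, 0.1185]
eef_rot: [0.698, 0.129, 0.692, -0.131]
force: [-0.6, -0.5, -0.3]
gripper_width: 0.0633
t 35.2 tcp [0.6031 0.1752 0.1185] x [ 0.006 -0.004 -1.   ] yaw 1.201 F [-0.6 -0.5 -0.3] w 0.0633
row: [-1.2, -282.9, -5.0] roll 0.001 | yaw now 1.201 j6 -1.03 t 35.25
```

View pics/s25.png

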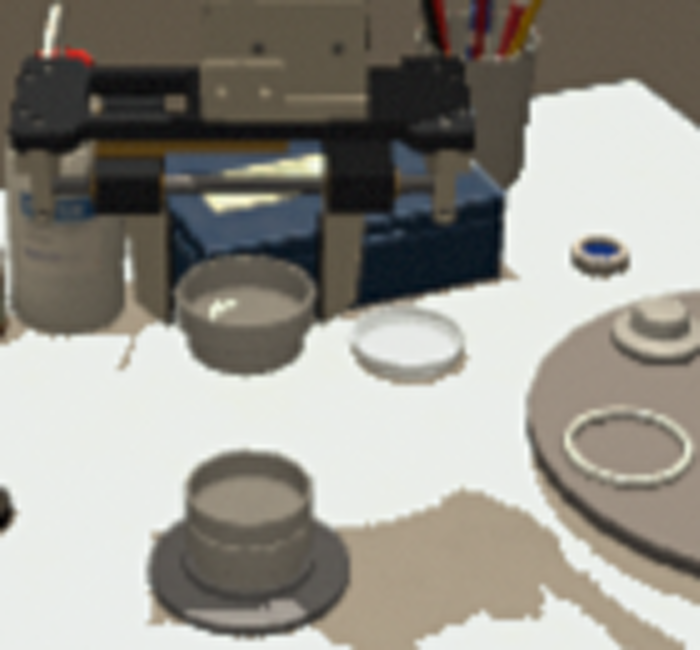

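```bash
python3 -m crank '[{"translation":[-2,-40,-1],"roll":0},{"translation":[-4,-90,-1],"roll":0},{"translation":[-4,-140,-2],"roll":0},{"translation":[-3,-190,-3],"roll":0},{"translation":[-2,-240,-4],"roll":0},{"translation":[0,-284,-5],"roll":0},{"translation":[0,-284,-5],"roll":0},{"translation":[0,-284,-5],"roll":0}]'
python3 - <<'E'
from h import *
state();go(.4959,-.0880,.0267,1.2)
E
```

```text
t: 36.25
tool_pos: [0.4954, -0.0874, 0.1181]
eef_rot: [0.697, 0.129, 0.693, -0.131]
force: [-1.0, -0.6, -0.9]
gripper_width: 0.0636
t 36.25 tcp [ 0.4954 -0.0874  0.1181] x [ 0.005 -0.004 -1.   ] yaw 1.2 F [-1.  -0.6 -0.9] w 0.0636
row: [91.4, -0.2, 0.1] roll -0.0 | yaw now 1.2 j6 -1.52 t 36.25
```

```bash
python3 -m crank '[{"translation":[20,0,0],"roll":0},{"translation":[50,0,0],"roll":0},{"translation":[80,0,0],"roll":0},{"translation":[91,0,0],"roll":0},{"translation":[91.5,0,0],"roll":0},{"translation":[91.5,0,0],"roll":0}]'
python3 - <<'E'
from h import *
state();snap("wrist","w26",(130,100,390,300),3)
E
```

```text
t: 37.0
tool_pos: [0.4967, -0.0877, 0.0275]
eef_rot: [0.698, 0.129, 0.692, -0.131]
force: [-0.1, 0.4, -1.1]
gripper_width: 0.0635
t 37.0 tcp [ 0.4967 -0.0877  0.0275] x [ 0.007 -0.004 -1.   ] yaw 1.2 F [-0.1  0.4 -1.1] w 0.0635
```

View pics/w26.png

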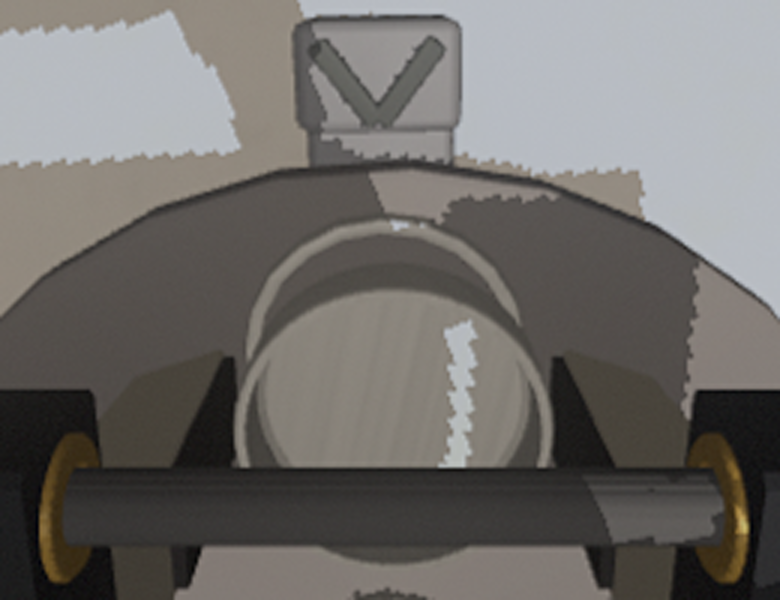

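```bash
python3 - <<'E'
from h import *
st=ctrl.read_state();p=ctrl.read_camera("wrist");r=rot(st["eef_rot"])
g=lambda u,v:(u/3+130-.33,v/3+100-.33)
f=lambda uv,z:(r.T@(back(p,g(*uv),z,st)-st["tool_pos"])*1000).round(1)
print("ring outer top",f((387,217),.036),"inner",f((387,237),.036),"L",f((247,350),.036),"R",f((521,310),.036))
print("cup rim outer top",f((394,289),.0717),"L",f((235,430),.0717),"R",f((553,430),.0717))
h=r.T@(np.array([.5848,-.1217,.03])-st["tool_pos"])*1000
P=f((378,72),.037); print("hub",h.round(1),"ptr",P)
E
```

```text
ring outer top [ -8.6  -0.7 -33.5] inner [ -8.6  -0.7 -28.9] L [ -8.3 -33.2  -1.7] R [ -8.5  29.7 -11.6]
cup rim outer top [-44.3   0.8 -29. ] L [-44.  -29.7  -0.3] R [-44.1  31.3  -0.4]
hub [-1.6  0.3 94.4] ptr [ -9.9  -2.5 -64.9]
```

```bash
python3 -m crank '[{"translation":[0,-1.5,-1.5],"roll":0},{"translation":[0,-1.5,-1.5],"roll":0},{"translation":[6,-1.5,-1.5],"roll":0},{"translation":[10,-1.5,-1.5],"roll":0},{"translation":[12.5,-1.5,-1.5],"roll":0},{"translation":[12.5,-1.5,-1.5],"roll":0}]'
python3 - <<'E'
from h import *
state();snap("wrist","w27",(130,100,390,300),3)
E
```

```text
t: 37.85
tool_pos: [0.4945, -0.0887, 0.0153]
eef_rot: [0.697, 0.129, 0.693, -0.131]
force: [-2.2, 1.2, 4.4]
gripper_width: 0.0635
t 37.85 tcp [ 0.4945 -0.0887  0.0153] x [ 0.006 -0.004 -1.   ] yaw 1.2 F [-2.2  1.2  4.4] w 0.0635
```

View pics/w27.png

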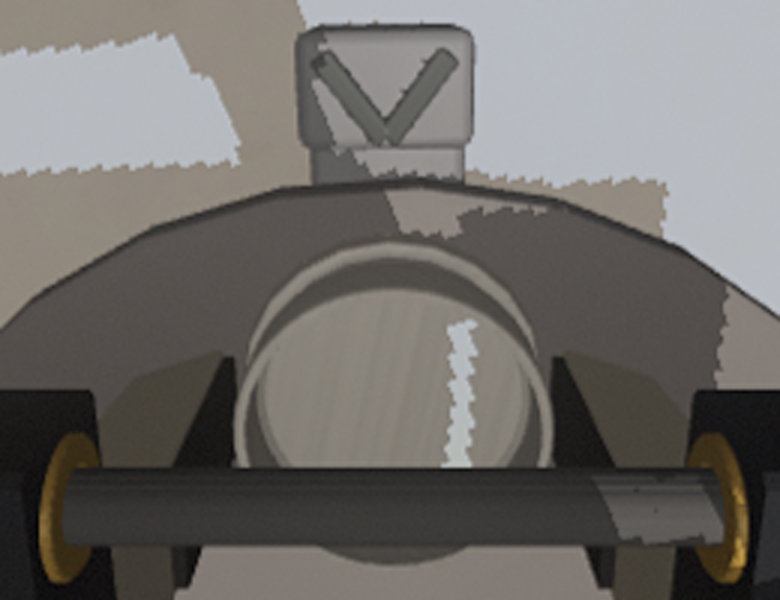

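Seated. Release, rise and head to the next weight at about (0.450, 0.207).

```bash
python3 -m crank '[{"translation":[0,0,0],"roll":0},{"translation":[0,0,0],"roll":0},{"translation":[0,0,0],"roll":0},{"translation":[-30,0,0],"roll":0},{"translation":[-80,0,0],"roll":0},{"translation":[-115,0,0],"roll":0},{"translation":[-115,0,20],"roll":0},{"translation":[-115,0,20],"roll":0},{"translation":[-115,0,20],"roll":0}]' 90
python3 - <<'E'
from h import *
state();snap("wrist","w28",None,1.5);go(.506,.185,.12,1.2)
p=ctrl.read_camera("top");print([(np.round(r["uv"],1),round(r["confidence"],2),back(p,r["uv"],.011).round(4)) for r in ctrl.spot_in("weight_0",p)])
snap("top","t28",(175,130,395,270),3.5)
E
```

```text
t: 39.02
tool_pos: [0.5115, -0.0951, 0.1297]
eef_rot: [0.697, 0.129, 0.693, -0.131]
force: [-0.2, -0.2, 0.5]
gripper_width: 0.0823
t 39.02 tcp [ 0.5115 -0.0951  0.1297] x [ 0.004 -0.003 -1.   ] yaw 1.2 F [-0.2 -0.2  0.5] w 0.0823
row: [8.7, 259.1, -106.6] roll 0.0 | yaw now 1.2 j6 -1.53 t 39.08
[(array([188.3, 228.6]), 0.54, array([0.4835, 0.3293, 0.011 ])), (array([223.2, 237.4]), 0.46, array([0.4578, 0.2193, 0.011 ]))]
```

View pics/w28.png

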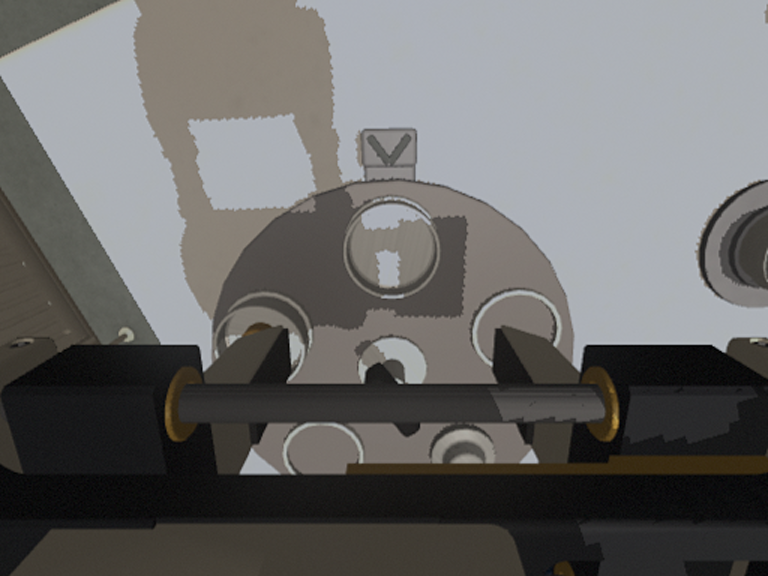

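View pics/t28.png

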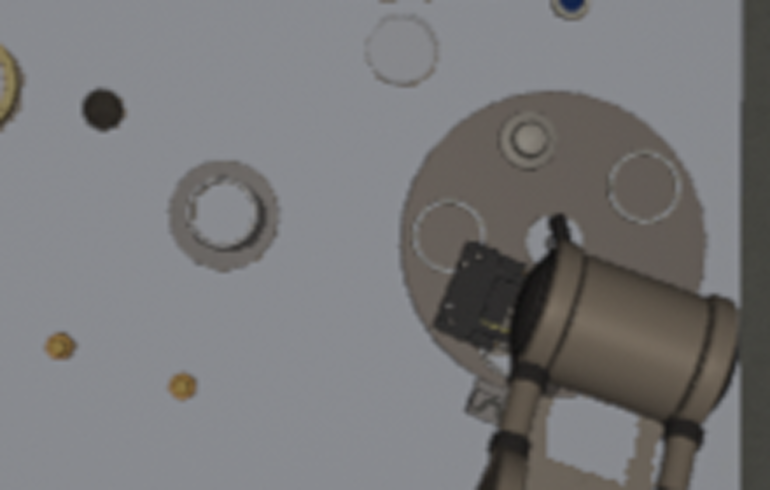

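Weights unmoved (top view at (60,346) and (182,386)). Move toward the second one.

```bash
python3 -m crank '[{"translation":[0,50,-20],"roll":0},{"translation":[4,100,-42],"roll":0},{"translation":[6,150,-64],"roll":0},{"translation":[8,200,-84],"roll":0},{"translation":[8,250,-106],"roll":0},{"translation":[8,259,-106],"roll":0},{"translation":[8,259,-106],"roll":0},{"translation":[8,259,-106],"roll":0}]' 65
python3 - <<'E'
from h import *
state();snap("wrist","w29",None,1.5)
E
```

```text
t: 40.22
tool_pos: [0.507, 0.1832, 0.1209]
eef_rot: [0.697, 0.13, 0.693, -0.132]
force: [0.3, -0.0, 0.2]
gripper_width: 0.0599
t 40.23 tcp [0.507  0.1832 0.1209] x [ 0.005 -0.004 -1.   ] yaw 1.199 F [ 0.3 -0.   0.2] w 0.0599
```

View pics/w29.png

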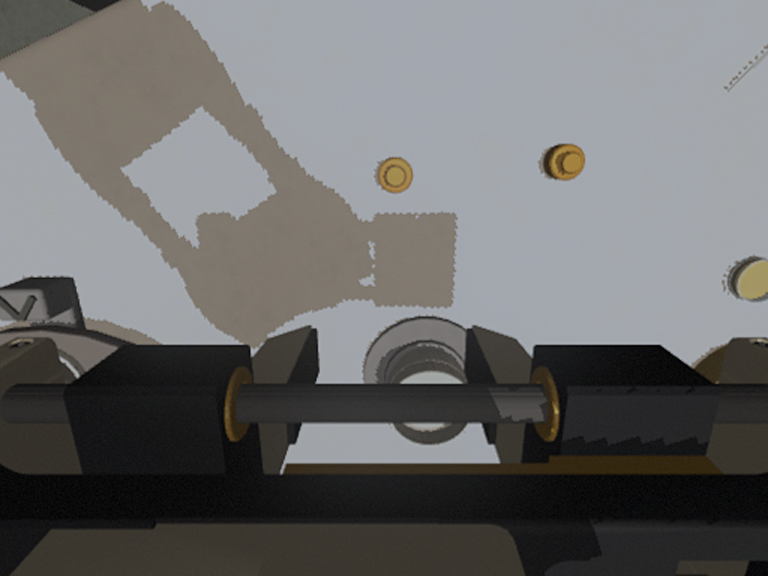

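```bash
python3 - <<'E'
from h import *
st=ctrl.read_state();p=ctrl.read_camera("wrist")
g=lambda u,v:(u/1.5-.17,v/1.5-.17)
q=back(p,g(395,175),.012,st);print(q, back(p,g(396,175.5),.022,st))
go(q[0],q[1],.02,1.2)
E
```

```text
[0.45041378 0.20837327 0.012     ] [0.45035122 0.20903689 0.022     ]
row: [100.6, 3.1, -62.6] roll -0.002 | yaw now 1.198 j6 -0.99 t 40.33
```

```bash
python3 -m crank '[{"translation":[0,2.5,-30],"roll":0},{"translation":[20,2.5,-63],"roll":0},{"translation":[60,2.5,-63],"roll":0},{"translation":[90,2.5,-63],"roll":0},{"translation":[100,2.5,-63],"roll":0},{"translation":[100,2.5,-63],"roll":0}]' 65
python3 - <<'E'
from h import *
state();snap("wrist","w30",None,1.5);go(.4504,.2083,-.028,1.2)
E
```

```text
t: 41.08
tool_pos: [0.45, 0.2075, 0.0206]
eef_rot: [0.697, 0.13, 0.693, -0.132]
force: [0.5, -0.7, 0.4]
gripper_width: 0.0594
t 41.08 tcp [0.45   0.2075 0.0206] x [ 0.005 -0.004 -1.   ] yaw 1.197 F [ 0.5 -0.7  0.4] w 0.0594
row: [49.3, 0.5, -0.7] roll -0.003 | yaw now 1.197 j6 -0.91 t 41.12
```

View pics/w30.png

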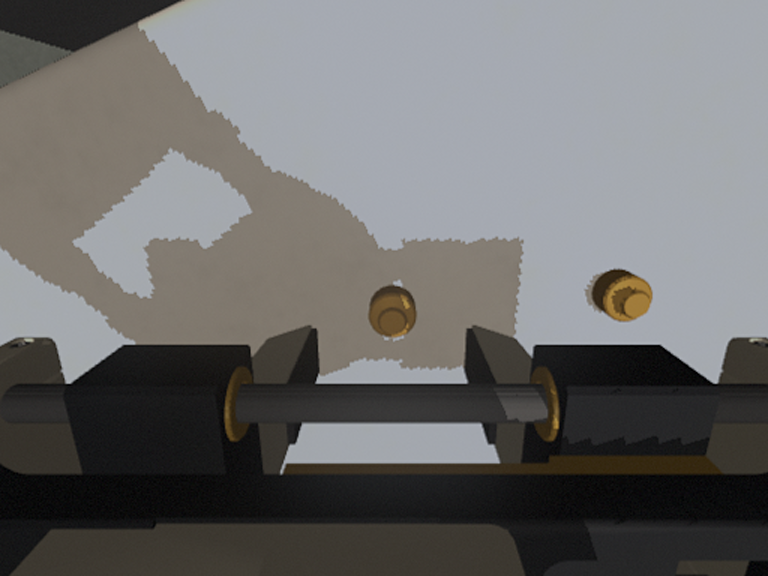

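```bash
python3 -m crank '[{"translation":[20,0,-1],"roll":0},{"translation":[40,0,-1],"roll":0},{"translation":[47,0,-1],"roll":0},{"translation":[48,0,-1],"roll":0},{"translation":[48,0,-1],"roll":0}]'
python3 -m crank '[{"translation":[0,0,0],"roll":0},{"translation":[0,0,0],"roll":0},{"translation":[0,0,0],"roll":0},{"translation":[0,0,0],"roll":0},{"translation":[0,0,0],"roll":0}]' 0 12
python3 -m crank '[{"translation":[-20,0,0],"roll":0},{"translation":[-60,0,0],"roll":0},{"translation":[-110,0,0],"roll":0},{"translation":[-150,0,0],"roll":0},{"translation":[-150,0,0],"roll":0},{"translation":[-150,0,0],"roll":0}]'
python3 - <<'E'
from h import *
state();snap("wrist","w31",None,1.5);go(.4947,-.0885,.12,1.2)
E
```

```text
t: 41.75
tool_pos: [0.4506, 0.2081, -0.0259]
eef_rot: [0.698, 0.131, 0.692, -0.132]
force: [0.2, 0.2, -0.5]
gripper_width: 0.0596
t: 42.38
tool_pos: [0.4506, 0.2081, -0.0259]
eef_rot: [0.698, 0.131, 0.692, -0.132]
force: [-0.1, 0.4, 0.5]
gripper_width: 0.0229
t: 43.12
tool_pos: [0.4488, 0.2084, 0.1234]
eef_rot: [0.697, 0.13, 0.692, -0.132]
force: [-0.2, -0.7, -0.8]
gripper_width: 0.0229
t 43.12 tcp [0.4488 0.2084 0.1234] x [ 0.006 -0.004 -1.   ] yaw 1.197 F [-0.2 -0.7 -0.8] w 0.0229
row: [4.3, -259.5, 151.2] roll -0.003 | yaw now 1.197 j6 -0.91 t 43.17
```

View pics/w31.png

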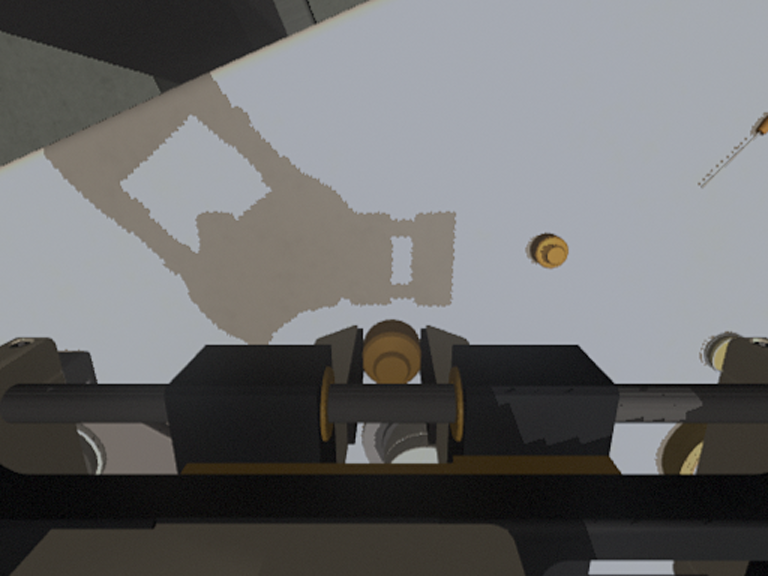

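Held upright. Carry to the cup.

```bash
python3 -m crank '[{"translation":[0,-45,26],"roll":0},{"translation":[0,-90,52],"roll":0},{"translation":[2,-140,80],"roll":0},{"translation":[3,-190,110],"roll":0},{"translation":[4,-240,140],"roll":0},{"translation":[4,-260,151],"roll":0},{"translation":[4,-260,151],"roll":0},{"translation":[4,-260,151],"roll":0},{"translation":[4,-260,151],"roll":0}]'
python3 - <<'E'
from h import *
state();go(.4947,-.0885,.05,1.2)
E
```

```text
t: 44.3
tool_pos: [0.494, -0.0876, 0.1199]
eef_rot: [0.697, 0.13, 0.693, -0.132]
force: [0.0, -0.2, -0.6]
gripper_width: 0.0231
t 44.3 tcp [ 0.494  -0.0876  0.1199] x [ 0.004 -0.004 -1.   ] yaw 1.199 F [ 0.  -0.2 -0.6] w 0.0231
row: [70.0, -0.5, 0.7] roll -0.001 | yaw now 1.199 j6 -1.52 t 44.3
```

```bash
python3 -m crank '[{"translation":[20,-0.5,0.5],"roll":0},{"translation":[50,-0.5,0.5],"roll":0},{"translation":[72,-0.5,0.5],"roll":0},{"translation":[72,-0.5,0.5],"roll":0},{"translation":[72,-0.5,0.5],"roll":0}]'
python3 - <<'E'
from h import *
state();snap("wrist","w32",(130,100,390,300),3);go(.4947,-.0885,.021,1.2)
E
```

```text
t: 44.92
tool_pos: [0.4951, -0.0881, 0.0488]
eef_rot: [0.697, 0.129, 0.693, -0.131]
force: [-0.3, -0.1, -1.0]
gripper_width: 0.0229
t 44.92 tcp [ 0.4951 -0.0881  0.0488] x [ 0.005 -0.004 -1.   ] yaw 1.2 F [-0.3 -0.1 -1. ] w 0.0229
row: [28.0, -0.3, -0.7] roll -0.0 | yaw now 1.2 j6 -1.53 t 44.98
```

View pics/w32.png

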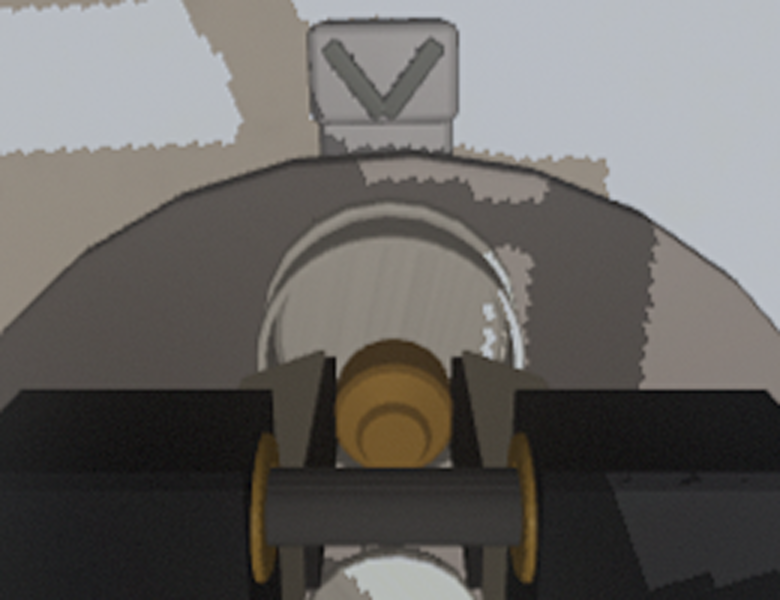

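```bash
python3 -m crank '[{"translation":[12,0,-1],"roll":0},{"translation":[24,0,-1],"roll":0},{"translation":[28,-0.5,-1],"roll":0},{"translation":[28,-0.5,-1],"roll":0},{"translation":[28,-0.5,-1],"roll":0}]'
python3 -m crank '[{"translation":[0,0,0],"roll":0},{"translation":[0,0,0],"roll":0},{"translation":[0,0,0],"roll":0}]' 34
python3 -m crank '[{"translation":[-10,0,0],"roll":0},{"translation":[-40,0,0],"roll":0},{"translation":[-90,0,0],"roll":0},{"translation":[-110,0,20],"roll":0},{"translation":[-110,0,50],"roll":0},{"translation":[-110,0,50],"roll":0},{"translation":[-110,0,50],"roll":0}]'
python3 - <<'E'
from h import *
state();snap("wrist","w33",None,1.5)
E
```

```text
t: 45.6
tool_pos: [0.4946, -0.0887, 0.0211]
eef_rot: [0.697, 0.129, 0.692, -0.132]
force: [-0.1, -0.1, 0.0]
gripper_width: 0.0229
t: 45.98
tool_pos: [0.4947, -0.0887, 0.0213]
eef_rot: [0.698, 0.129, 0.692, -0.132]
force: [0.7, -0.1, -0.6]
gripper_width: 0.0313
t: 46.85
tool_pos: [0.5396, -0.1059, 0.1315]
eef_rot: [0.697, 0.13, 0.693, -0.131]
force: [-0.9, -0.3, -0.1]
gripper_width: 0.0313
t 46.85 tcp [ 0.5396 -0.1059  0.1315] x [ 0.005 -0.004 -1.   ] yaw 1.2 F [-0.9 -0.3 -0.1] w 0.0313
```

View pics/w33.png

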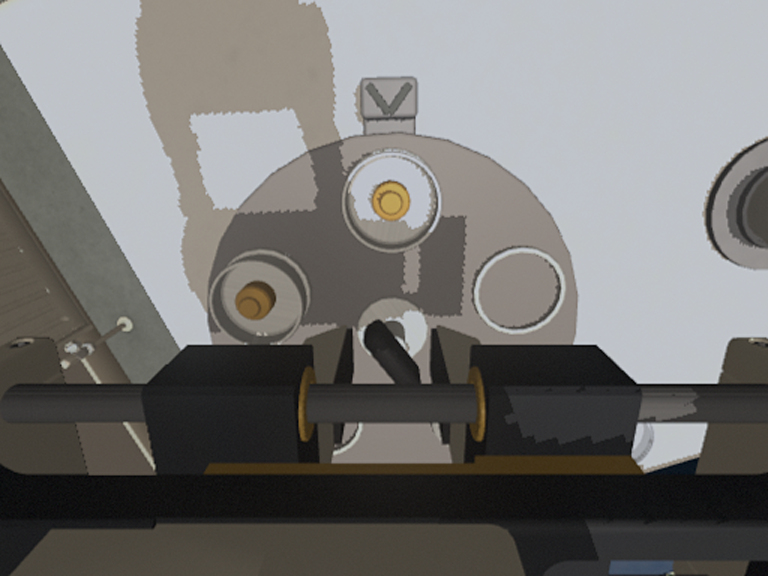

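```bash
python3 - <<'E'
from h import *
go(.585,-.1215,.09,None)
E
python3 -m crank '[{"translation":[0,0,10],"roll":0.15},{"translation":[0,0,30],"roll":0.32},{"translation":[0,0,48],"roll":0.5},{"translation":[0,0,49],"roll":0.68},{"translation":[0,0,49],"roll":0.86},{"translation":[0,0,49],"roll":1.04},{"translation":[0,0,49],"roll":1.22},{"translation":[0,0,49],"roll":1.4},{"translation":[0,0,49],"roll":1.5},{"translation":[0,0,49],"roll":1.5}]' 45
python3 - <<'E'
from h import *
state();go(.585,-.1215,.09,-1.305)
E
```

```text
row: [41.8, 2.0, 47.9] roll 0 | yaw now 1.2 j6 -1.53 t 46.9
t: 48.15
tool_pos: [0.5844, -0.1233, 0.1317]
eef_rot: [0.422, 0.569, 0.418, -0.568]
force: [-0.4, 0.4, 0.7]
gripper_width: 0.0412
t 48.15 tcp [ 0.5844 -0.1233  0.1317] x [ 0.004 -0.004 -1.   ] yaw -0.299 F [-0.4  0.4  0.7] w 0.0412
row: [41.7, -0.2, -2.0] roll 1.006 | yaw now -0.299 j6 -0.04 t 48.15
```

```bash
python3 -m crank '[{"translation":[0,0,-1],"roll":0.15},{"translation":[0,0,-2],"roll":0.32},{"translation":[0,0,-2],"roll":0.5},{"translation":[10,0,-2],"roll":0.68},{"translation":[30,0,-2],"roll":0.86},{"translation":[42,0,-2],"roll":1.006},{"translation":[42,0,-2],"roll":1.006},{"translation":[42,0,-2],"roll":1.006}]' 45
python3 - <<'E'
from h import *
state();snap("wrist","w34",(130,100,390,300),3);go(.585,-.1215,.036,-1.305)
E
```

```text
t: 49.15
tool_pos: [0.5853, -0.1215, 0.0903]
eef_rot: [0.097, 0.702, 0.093, -0.699]
force: [-0.0, 0.6, 0.2]
gripper_width: 0.0414
t 49.15 tcp [ 0.5853 -0.1215  0.0903] x [ 0.005 -0.004 -1.   ] yaw -1.301 F [-0.   0.6  0.2] w 0.0414
row: [54.4, -0.5, 0.6] roll 0.003 | yaw now -1.302 j6 0.97 t 49.2
```

View pics/w34.png

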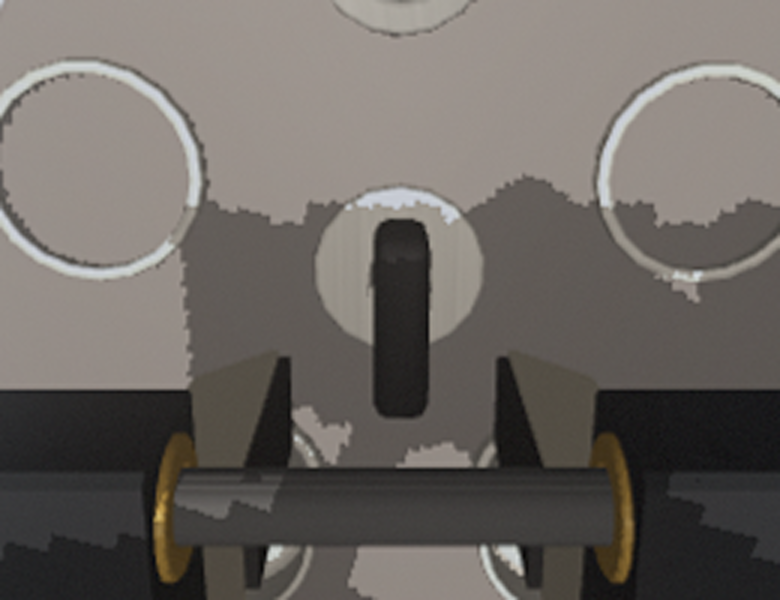

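```bash
python3 -m crank '[{"translation":[25,1,0],"roll":0},{"translation":[50,1,0.5],"roll":0},{"translation":[55,1,0.5],"roll":0},{"translation":[55,1,0.5],"roll":0}]'
python3 -m crank '[{"translation":[0,0,0],"roll":0},{"translation":[0,0,0],"roll":0},{"translation":[0,0,0],"roll":0},{"translation":[0,0,0],"roll":0}]' 0 20
python3 -m crank '[{"translation":[0,0,0],"roll":-0.1},{"translation":[0,0,0],"roll":-0.22},{"translation":[0,0,0],"roll":-0.35},{"translation":[0,0,0],"roll":-0.48},{"translation":[0,0,0],"roll":-0.61},{"translation":[0,0,0],"roll":-0.74},{"translation":[0,0,0],"roll":-0.86},{"translation":[0,0,0],"roll":-0.96},{"translation":[0,0,0],"roll":-1.0},{"translation":[0,0,0],"roll":-1.0}]'
python3 - <<'E'
from h import *
state();go(.585,-.1215,.036,-1.304+1.2566)
E
```

```text
t: 49.7
tool_pos: [0.5859, -0.123, 0.0361]
eef_rot: [0.097, 0.703, 0.093, -0.699]
force: [-1.1, -0.8, 0.8]
gripper_width: 0.0412
t: 50.2
tool_pos: [0.5863, -0.1236, 0.0366]
eef_rot: [0.097, 0.703, 0.093, -0.698]
force: [-0.2, -2.2, 2.3]
gripper_width: 0.0135
t: 51.45
tool_pos: [0.586, -0.1232, 0.0366]
eef_rot: [0.422, 0.57, 0.417, -0.569]
force: [-0.8, 1.3, 2.6]
gripper_width: 0.0138
t 51.45 tcp [ 0.586  -0.1232  0.0366] x [ 0.006 -0.004 -1.   ] yaw -0.302 F [-0.8  1.3  2.6] w 0.0138
row: [0.6, -1.4, -1.3] roll -0.254 | yaw now -0.302 j6 -0.03 t 51.45
```

```bash
python3 -m crank '[{"translation":[0,0,0],"roll":-0.1},{"translation":[0,0,0],"roll":-0.2},{"translation":[0,0,0],"roll":-0.254},{"translation":[0,0,0],"roll":-0.254},{"translation":[0,0,0],"roll":-0.254}]'
python3 -m crank '[{"translation":[0,0,0],"roll":0},{"translation":[0,0,0],"roll":0},{"translation":[-10,0,0],"roll":0},{"translation":[-50,0,0],"roll":0},{"translation":[-100,0,0],"roll":-0.15},{"translation":[-130,0,0],"roll":-0.3},{"translation":[-130,0,0],"roll":-0.45},{"translation":[-130,0,0],"roll":-0.6},{"translation":[-130,0,0],"roll":-0.6},{"translation":[-130,0,0],"roll":-0.6}]' 45
python3 - <<'E'
from h import *
state();snap("wrist","w35",None,1.5);
E
```

```text
t: 52.08
tool_pos: [0.5858, -0.1232, 0.0366]
eef_rot: [0.49, 0.513, 0.485, -0.512]
force: [-1.1, -0.4, 2.4]
gripper_width: 0.0138
t: 53.32
tool_pos: [0.5851, -0.1226, 0.1669]
eef_rot: [0.619, 0.346, 0.614, -0.346]
force: [-0.3, 0.4, 0.3]
gripper_width: 0.0409
t 53.33 tcp [ 0.5851 -0.1226  0.1669] x [ 0.006 -0.004 -1.   ] yaw 0.548 F [-0.3  0.4  0.3] w 0.0409
```

View pics/w35.png

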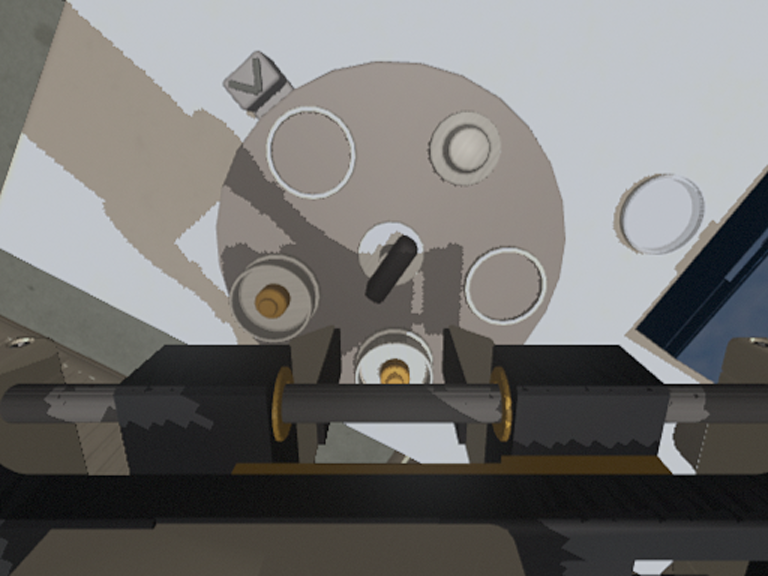

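```bash
python3 - <<'E'
from h import *
st=ctrl.read_state();p=ctrl.read_camera("wrist")
g=lambda u,v:(u/1.5-.17,v/1.5-.17)
v=fitbays(p,st,[g(311,152.5),g(505,286)],[1,4])
for uv in [(252,80)]:
  q=back(p,g(*uv),.037,st);d=q[:2]-v[:2];print("ptr",q,np.linalg.norm(d),np.arctan2(d[1],d[0]), "bay1",(v[2]+np.deg2rad(72)))
go(.6044,.1753,.12,1.2)
E
```

```text
hub [ 0.584  -0.1217 -4.7649] maxres 0.0003
ptr [ 0.43876519 -0.0664398   0.037     ] 0.15543432364647122 2.778072654940278 bay1 -3.508308356040084
row: [45.5, 171.8, -244.4] roll -0.651 | yaw now 0.549 j6 -0.88 t 53.42
```

```bash
python3 -m crank '[{"translation":[0,35,-50],"roll":-0.13},{"translation":[0,70,-100],"roll":-0.26},{"translation":[10,105,-150],"roll":-0.4},{"translation":[20,140,-200],"roll":-0.55},{"translation":[45,172,-244],"roll":-0.651},{"translation":[45,172,-244],"roll":-0.651},{"translation":[45,172,-244],"roll":-0.651},{"translation":[45,172,-244],"roll":-0.651}]' 100
python3 - <<'E'
from h import *
state();go(.6044,.1753,.05,1.2);snap("wrist","w36",None,1.5)
E
```

```text
t: 54.42
tool_pos: [0.6054, 0.1736, 0.1214]
eef_rot: [0.698, 0.13, 0.692, -0.132]
force: [0.4, -0.4, 0.5]
gripper_width: 0.0918
t 54.42 tcp [0.6054 0.1736 0.1214] x [ 0.007 -0.004 -1.   ] yaw 1.197 F [ 0.4 -0.4  0.5] w 0.0918
row: [71.3, 1.3, -2.1] roll -0.003 | yaw now 1.197 j6 -1.03 t 54.42
```

View pics/w36.png

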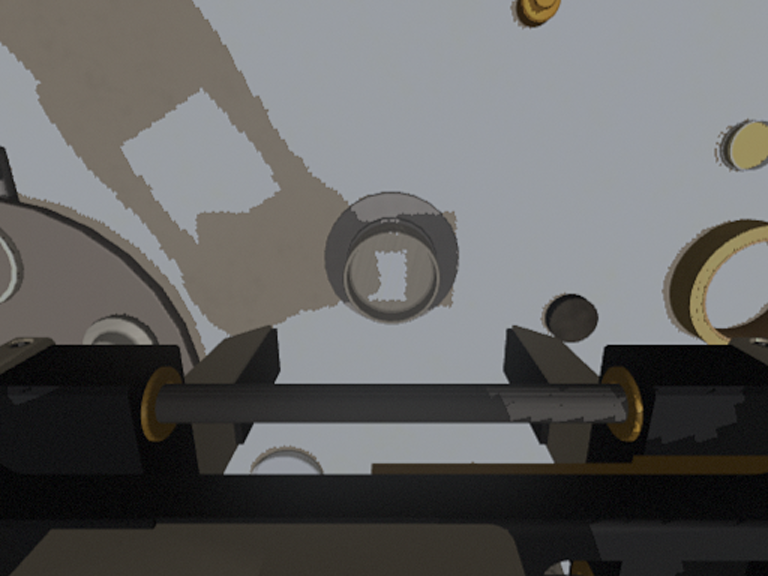

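```bash
python3 -m crank '[{"translation":[20,1,-2],"roll":0},{"translation":[55,1,-2],"roll":0},{"translation":[71,1,-2],"roll":0},{"translation":[71,1,-2],"roll":0},{"translation":[71,1,-2],"roll":0}]'
python3 - <<'E'
from h import *
state();go(.6044,.1753,.009,1.2)
E
```

```text
t: 55.1
tool_pos: [0.6054, 0.1749, 0.0517]
eef_rot: [0.698, 0.131, 0.691, -0.132]
force: [0.8, 0.5, 0.8]
gripper_width: 0.0917
t 55.1 tcp [0.6054 0.1749 0.0517] x [ 0.01  -0.004 -1.   ] yaw 1.197 F [0.8 0.5 0.8] w 0.0917
row: [42.7, 0.1, -1.5] roll -0.003 | yaw now 1.197 j6 -1.03 t 55.1
```

```bash
python3 -m crank '[{"translation":[20,0,-1],"roll":0},{"translation":[38,0,-1],"roll":0},{"translation":[42,0,-1],"roll":0},{"translation":[43,0,-1],"roll":0},{"translation":[43,0,-1],"roll":0},{"translation":[43,0,-1],"roll":0}]'
python3 - <<'E'
from h import *
state();snap("scene","s37",(190,100,330,230),5)
E
```

```text
t: 55.85
tool_pos: [0.6053, 0.1751, 0.0093]
eef_rot: [0.699, 0.131, 0.691, -0.132]
force: [-0.9, 0.1, 0.9]
gripper_width: 0.0919
t 55.85 tcp [0.6053 0.1751 0.0093] x [ 0.011 -0.004 -1.   ] yaw 1.197 F [-0.9  0.1  0.9] w 0.0919
```

View pics/s37.png

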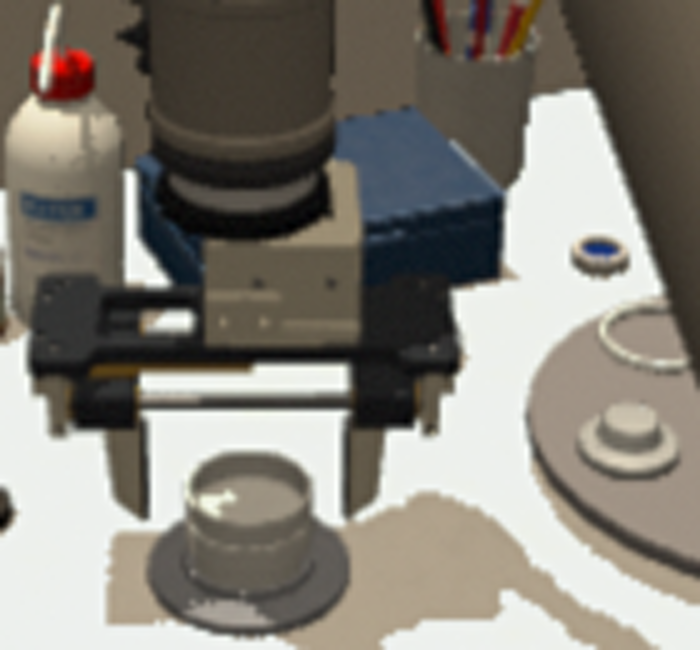

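```bash
python3 -m crank '[{"translation":[0,0,0],"roll":0},{"translation":[0,0,0],"roll":0},{"translation":[0,0,0],"roll":0},{"translation":[0,0,0],"roll":0},{"translation":[0,0,0],"roll":0}]' 0 12
python3 -m crank '[{"translation":[-10,0,0],"roll":0},{"translation":[-40,0,0],"roll":0},{"translation":[-80,0,0],"roll":0},{"translation":[-112,0,0],"roll":0},{"translation":[-112,0,0],"roll":0},{"translation":[-112,0,0],"roll":0}]'
python3 - <<'E'
from h import *
state();snap("scene","s38",(190,100,330,230),5);go(.4955,-.0878,.12,1.2)
E
```

```text
t: 56.52
tool_pos: [0.6051, 0.1751, 0.0093]
eef_rot: [0.699, 0.131, 0.691, -0.132]
force: [-1.1, -0.3, 0.5]
gripper_width: 0.0637
t: 57.28
tool_pos: [0.6034, 0.1754, 0.1205]
eef_rot: [0.698, 0.131, 0.691, -0.132]
force: [0.5, -0.1, -1.5]
gripper_width: 0.0636
t 57.27 tcp [0.6034 0.1754 0.1205] x [ 0.009 -0.004 -1.   ] yaw 1.197 F [ 0.5 -0.1 -1.5] w 0.0636
row: [0.2, -284.3, -4.0] roll -0.003 | yaw now 1.197 j6 -1.03 t 57.33
```

View pics/s38.png

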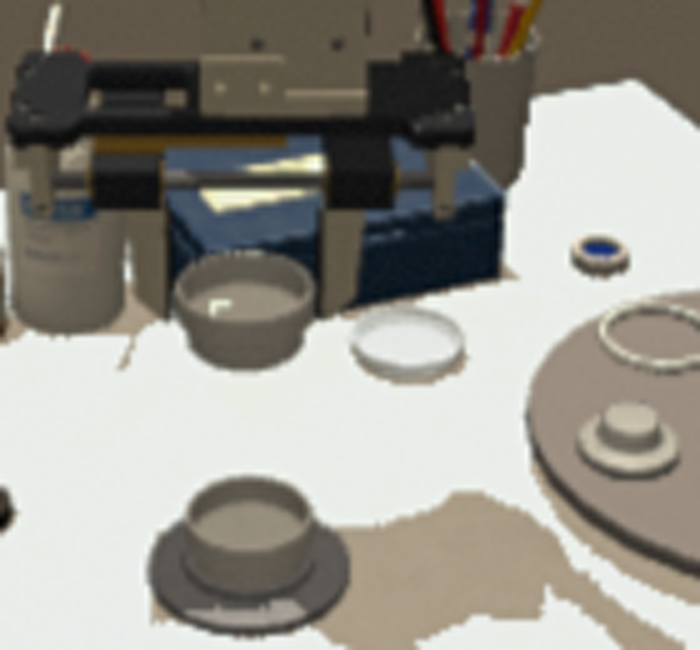

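One cup lifted, one left in the stand. Carry to the loading place.

```bash
python3 -m crank '[{"translation":[0,-40,-1],"roll":0},{"translation":[0,-90,-1],"roll":0},{"translation":[0,-140,-2],"roll":0},{"translation":[0,-190,-3],"roll":0},{"translation":[0,-240,-4],"roll":0},{"translation":[0,-285,-4],"roll":0},{"translation":[0,-285,-4],"roll":0},{"translation":[0,-285,-4],"roll":0}]'
python3 - <<'E'
from h import *
state();go(.4955,-.0878,.0272,1.2)
E
```

```text
t: 58.32
tool_pos: [0.4949, -0.0881, 0.1194]
eef_rot: [0.697, 0.131, 0.692, -0.132]
force: [-1.2, -0.6, -0.5]
gripper_width: 0.0637
t 58.33 tcp [ 0.4949 -0.0881  0.1194] x [ 0.007 -0.003 -1.   ] yaw 1.196 F [-1.2 -0.6 -0.5] w 0.0637
row: [92.2, 0.5, -0.3] roll -0.004 | yaw now 1.196 j6 -1.52 t 58.33
```

```bash
python3 -m crank '[{"translation":[20,0,0],"roll":0},{"translation":[50,0,0],"roll":0},{"translation":[80,0,0],"roll":0},{"translation":[92,0,0],"roll":0},{"translation":[92.5,0,0],"roll":0},{"translation":[92.5,0,0],"roll":0}]'
python3 - <<'E'
from h import *
state();snap("wrist","w39",(130,100,390,300),3)
E
```

```text
t: 59.08
tool_pos: [0.4964, -0.0883, 0.0278]
eef_rot: [0.698, 0.131, 0.692, -0.132]
force: [0.6, -0.5, -0.7]
gripper_width: 0.0635
t 59.08 tcp [ 0.4964 -0.0883  0.0278] x [ 0.008 -0.004 -1.   ] yaw 1.197 F [ 0.6 -0.5 -0.7] w 0.0635
```

View pics/w39.png

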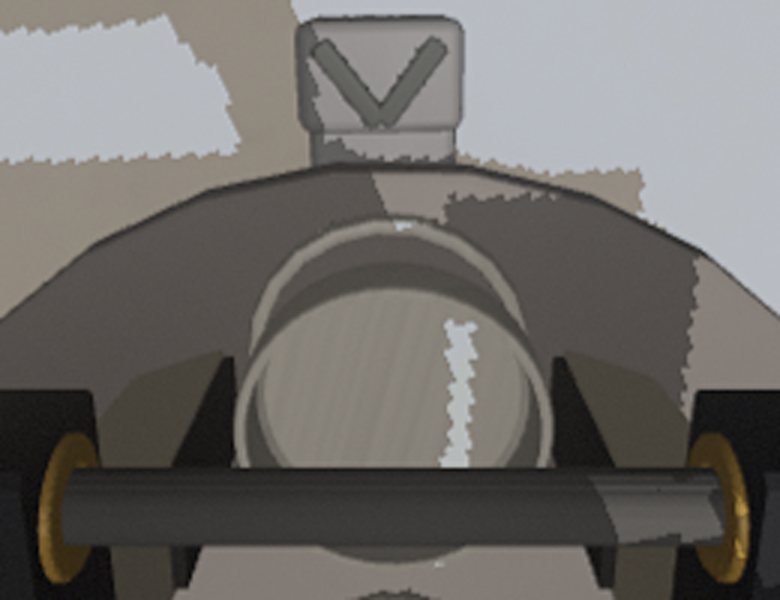

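```bash
python3 -m crank '[{"translation":[0,-0.5,-1.5],"roll":0},{"translation":[0,-0.5,-1.5],"roll":0},{"translation":[6,-0.5,-1.5],"roll":0},{"translation":[10,-0.5,-1.5],"roll":0},{"translation":[12.5,-0.5,-1.5],"roll":0},{"translation":[12.5,-0.5,-1.5],"roll":0}]'
python3 - <<'E'
from h import *
state();snap("wrist","w40",(130,100,390,300),3)
E
```

```text
t: 59.88
tool_pos: [0.4947, -0.0883, 0.0154]
eef_rot: [0.698, 0.131, 0.692, -0.132]
force: [-1.1, -0.0, 2.3]
gripper_width: 0.0635
t 59.88 tcp [ 0.4947 -0.0883  0.0154] x [ 0.008 -0.004 -1.   ] yaw 1.196 F [-1.1 -0.   2.3] w 0.0635
```

View pics/w40.png

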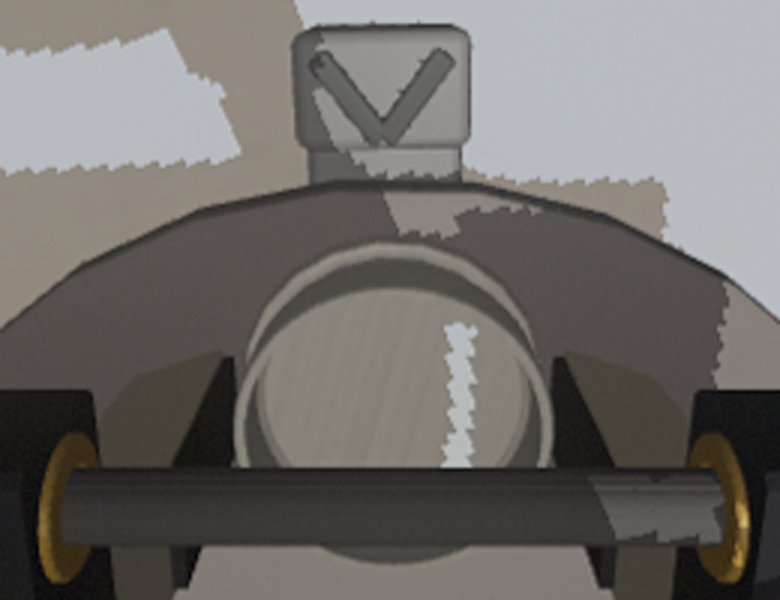

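```bash
python3 -m crank '[{"translation":[0,0,0],"roll":0},{"translation":[0,0,0],"roll":0},{"translation":[0,0,0],"roll":0},{"translation":[-30,0,0],"roll":0},{"translation":[-80,0,0],"roll":0},{"translation":[-115,0,0],"roll":0},{"translation":[-115,0,20],"roll":0},{"translation":[-115,0,20],"roll":0},{"translation":[-115,0,20],"roll":0}]' 90
python3 - <<'E'
from h import *
state();snap("wrist","w41",None,1.5);go(.54,.296,.12,1.2)
snap("top","t41",(175,130,395,270),3.5)
E
```

```text
t: 61.05
tool_pos: [0.5114, -0.0948, 0.1298]
eef_rot: [0.697, 0.131, 0.692, -0.132]
force: [-0.8, 0.1, 0.1]
gripper_width: 0.0827
t 61.05 tcp [ 0.5114 -0.0948  0.1298] x [ 0.006 -0.003 -1.   ] yaw 1.196 F [-0.8  0.1  0.1] w 0.0827
row: [8.7, 374.2, -116.3] roll -0.003 | yaw now 1.197 j6 -1.53 t 61.1
```

View pics/w41.png

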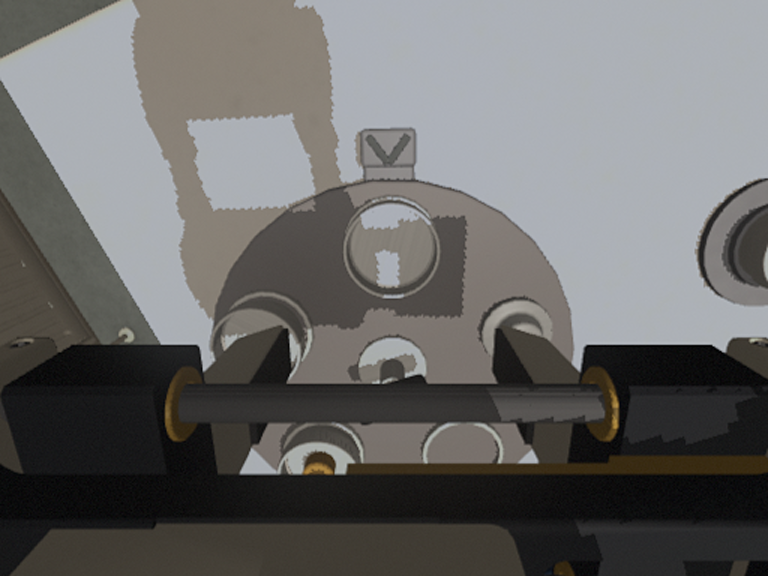

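View pics/t41.png

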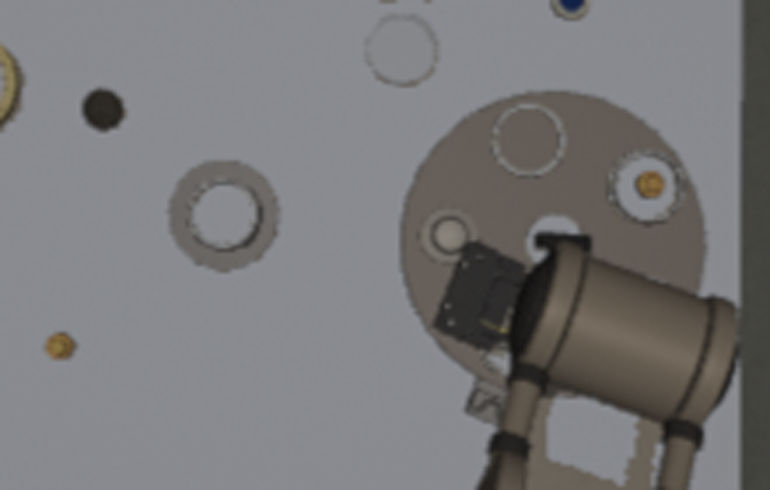

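```bash
python3 -m crank '[{"translation":[0,50,-15],"roll":0},{"translation":[2,100,-30],"roll":0},{"translation":[4,150,-46],"roll":0},{"translation":[5,200,-62],"roll":0},{"translation":[6,250,-77],"roll":0},{"translation":[7,300,-93],"roll":0},{"translation":[8,350,-109],"roll":0},{"translation":[8,374,-116],"roll":0},{"translation":[8,374,-116],"roll":0},{"translation":[8,374,-116],"roll":0}]' 65
python3 - <<'E'
from h import *
state();snap("wrist","w42",None,1.5)
E
```

```text
t: 62.4
tool_pos: [0.5399, 0.2947, 0.1204]
eef_rot: [0.697, 0.131, 0.693, -0.133]
force: [-1.0, 0.3, 1.0]
gripper_width: 0.0597
t 62.4 tcp [0.5399 0.2947 0.1204] x [ 0.005 -0.004 -1.   ] yaw 1.196 F [-1.   0.3  1. ] w 0.0597
```

View pics/w42.png

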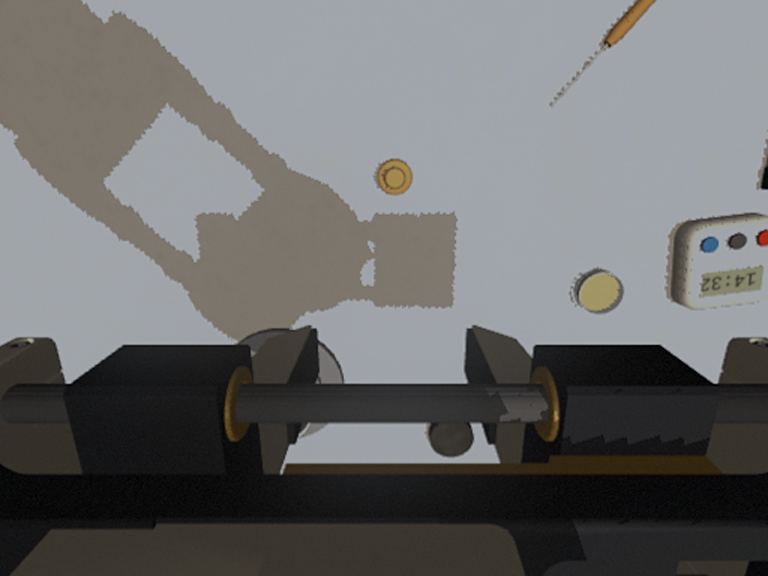

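```bash
python3 - <<'E'
from h import *
st=ctrl.read_state();p=ctrl.read_camera("wrist")
g=lambda u,v:(u/1.5-.17,v/1.5-.17)
q=back(p,g(394.5,177),.012,st);print(q)
go(q[0],q[1],.02,1.2)
E
```

```text
[0.48469041 0.31909222 0.012     ]
row: [100.4, 2.7, -61.5] roll -0.005 | yaw now 1.195 j6 -0.82 t 62.5
```

```bash
python3 -m crank '[{"translation":[0,2,-30],"roll":0},{"translation":[20,2,-61.5],"roll":0},{"translation":[60,2,-61.5],"roll":0},{"translation":[90,2,-61.5],"roll":0},{"translation":[100,2,-61.5],"roll":0},{"translation":[100,2,-61.5],"roll":0}]' 65
python3 - <<'E'
from h import *
state();snap("wrist","w43",None,1.5);go(.4847,.3190,-.028,1.2)
E
```

```text
t: 63.25
tool_pos: [0.4847, 0.3178, 0.0205]
eef_rot: [0.697, 0.131, 0.692, -0.133]
force: [0.2, -0.2, -0.4]
gripper_width: 0.0598
t 63.25 tcp [0.4847 0.3178 0.0205] x [ 0.005 -0.004 -1.   ] yaw 1.194 F [ 0.2 -0.2 -0.4] w 0.0598
row: [49.3, 0.6, -1.1] roll -0.006 | yaw now 1.194 j6 -0.74 t 63.3
```

View pics/w43.png

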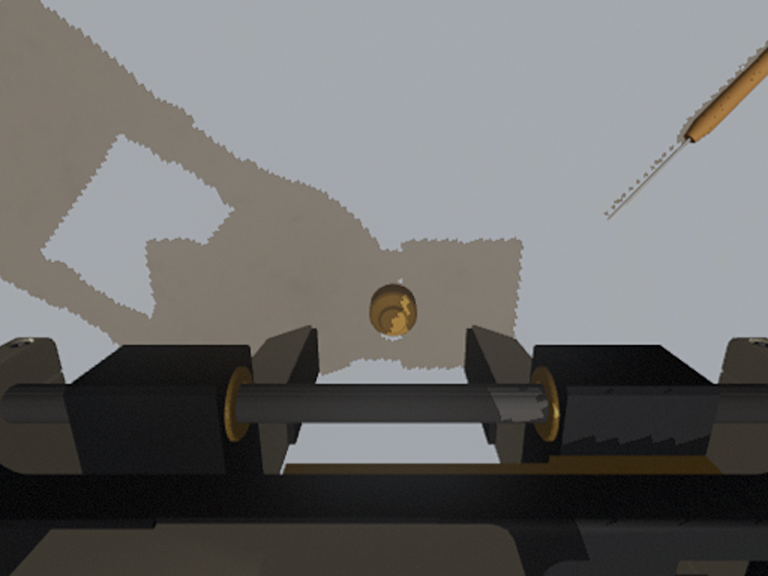

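```bash
python3 -m crank '[{"translation":[20,0,-1],"roll":0},{"translation":[40,0,-1],"roll":0},{"translation":[47,0,-1],"roll":0},{"translation":[48,0,-1],"roll":0},{"translation":[48,0,-1],"roll":0}]'
python3 -m crank '[{"translation":[0,0,0],"roll":0},{"translation":[0,0,0],"roll":0},{"translation":[0,0,0],"roll":0},{"translation":[0,0,0],"roll":0},{"translation":[0,0,0],"roll":0}]' 0 12
python3 -m crank '[{"translation":[-20,0,0],"roll":0},{"translation":[-60,0,0],"roll":0},{"translation":[-110,0,0],"roll":0},{"translation":[-150,0,0],"roll":0},{"translation":[-150,0,0],"roll":0},{"translation":[-150,0,0],"roll":0}]'
python3 - <<'E'
from h import *
state();snap("wrist","w44",None,1.5);go(.4947,-.0881,.12,1.2)
E
```

```text
t: 63.92
tool_pos: [0.4853, 0.3187, -0.0258]
eef_rot: [0.698, 0.132, 0.692, -0.133]
force: [0.2, -0.2, 0.5]
gripper_width: 0.0596
t: 64.55
tool_pos: [0.4853, 0.3187, -0.0258]
eef_rot: [0.698, 0.132, 0.692, -0.133]
force: [0.3, -0.1, 0.3]
gripper_width: 0.0232
t: 65.3
tool_pos: [0.4834, 0.3188, 0.1234]
eef_rot: [0.697, 0.132, 0.692, -0.133]
force: [-0.3, 0.5, -0.4]
gripper_width: 0.0232
t 65.3 tcp [0.4834 0.3188 0.1234] x [ 0.007 -0.003 -1.   ] yaw 1.194 F [-0.3  0.5 -0.4] w 0.0232
row: [4.3, -374.0, 160.3] roll -0.006 | yaw now 1.194 j6 -0.74 t 65.35
```

View pics/w44.png

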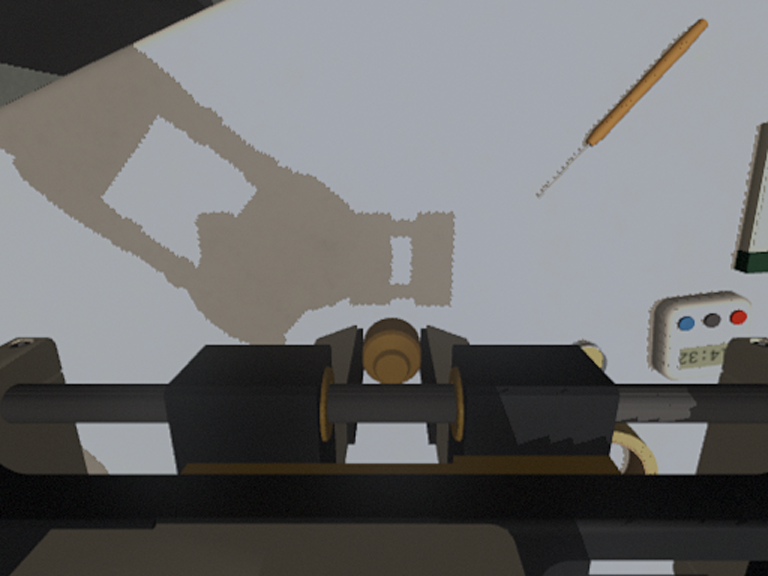

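```bash
python3 -m crank '[{"translation":[0,-50,21],"roll":0},{"translation":[1,-100,43],"roll":0},{"translation":[2,-150,64],"roll":0},{"translation":[3,-200,86],"roll":0},{"translation":[4,-250,107],"roll":0},{"translation":[4,-300,129],"roll":0},{"translation":[4,-350,150],"roll":0},{"translation":[4,-374,160],"roll":0},{"translation":[4,-374,160],"roll":0},{"translation":[4,-374,160],"roll":0}]'
python3 - <<'E'
from h import *
state();go(.4947,-.0881,.05,1.2)
E
```

```text
t: 66.6
tool_pos: [0.4938, -0.0871, 0.1194]
eef_rot: [0.696, 0.132, 0.693, -0.133]
force: [0.4, 0.1, -1.0]
gripper_width: 0.0232
t 66.6 tcp [ 0.4938 -0.0871  0.1194] x [ 0.004 -0.002 -1.   ] yaw 1.194 F [ 0.4  0.1 -1. ] w 0.0232
row: [69.4, -0.6, 0.9] roll -0.006 | yaw now 1.194 j6 -1.52 t 66.6
```

```bash
python3 -m crank '[{"translation":[20,-0.5,0.5],"roll":0},{"translation":[50,-0.5,0.5],"roll":0},{"translation":[72,-0.5,0.5],"roll":0},{"translation":[72,-0.5,0.5],"roll":0},{"translation":[72,-0.5,0.5],"roll":0}]'
python3 - <<'E'
from h import *
state();snap("wrist","w45",(130,100,390,300),3);go(.4947,-.0881,.021,1.2)
E
```

```text
t: 67.22
tool_pos: [0.4948, -0.0873, 0.048]
eef_rot: [0.696, 0.131, 0.693, -0.133]
force: [-0.8, 0.1, -0.3]
gripper_width: 0.0225
t 67.22 tcp [ 0.4948 -0.0873  0.048 ] x [ 0.005 -0.003 -1.   ] yaw 1.196 F [-0.8  0.1 -0.3] w 0.0225
row: [27.3, -0.6, -0.3] roll -0.005 | yaw now 1.195 j6 -1.52 t 67.28
```

View pics/w45.png

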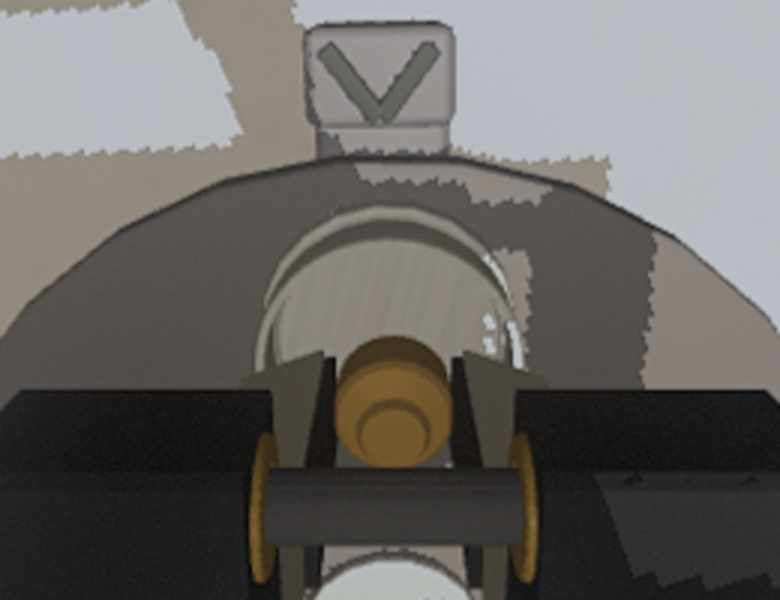

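```bash
python3 -m crank '[{"translation":[12,-1,-0.5],"roll":0},{"translation":[24,-1,-0.5],"roll":0},{"translation":[27.5,-1,-0.5],"roll":0},{"translation":[27.5,-1,-0.5],"roll":0},{"translation":[27.5,-1,-0.5],"roll":0}]'
python3 -m crank '[{"translation":[0,0,0],"roll":0},{"translation":[0,0,0],"roll":0},{"translation":[0,0,0],"roll":0}]' 34
python3 -m crank '[{"translation":[-10,0,0],"roll":0},{"translation":[-40,0,0],"roll":0},{"translation":[-90,0,0],"roll":0},{"translation":[-110,0,20],"roll":0},{"translation":[-110,0,50],"roll":0},{"translation":[-110,0,50],"roll":0},{"translation":[-110,0,50],"roll":0}]'
python3 - <<'E'
from h import *
state();snap("wrist","w46",None,1.5)
E
```

```text
t: 67.9
tool_pos: [0.4945, -0.0885, 0.0209]
eef_rot: [0.697, 0.131, 0.693, -0.133]
force: [0.8, 0.9, 0.0]
gripper_width: 0.0224
t: 68.28
tool_pos: [0.4946, -0.0885, 0.0211]
eef_rot: [0.697, 0.131, 0.692, -0.133]
force: [0.3, 0.4, 0.4]
gripper_width: 0.0312
t: 69.15
tool_pos: [0.5395, -0.1061, 0.1312]
eef_rot: [0.696, 0.131, 0.693, -0.133]
force: [-0.1, -0.2, -0.2]
gripper_width: 0.0312
t 69.15 tcp [ 0.5395 -0.1061  0.1312] x [ 0.005 -0.003 -1.   ] yaw 1.195 F [-0.1 -0.2 -0.2] w 0.0312
```

View pics/w46.png

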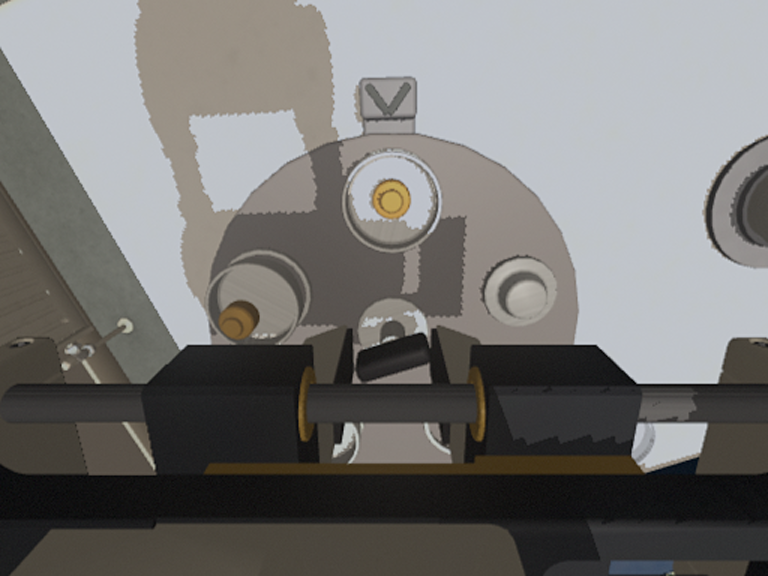

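```bash
python3 - <<'E'
from h import *
go(.585,-.122,.13,-.053)
E
python3 -m crank '[{"translation":[0,0,10],"roll":0.15},{"translation":[0,0,30],"roll":0.32},{"translation":[0,1.5,48],"roll":0.5},{"translation":[0,1.5,48],"roll":0.68},{"translation":[0,1.5,48],"roll":0.86},{"translation":[0,1.5,48],"roll":1.04},{"translation":[0,1.5,48],"roll":1.248},{"translation":[0,1.5,48],"roll":1.248},{"translation":[0,1.5,48],"roll":1.248}]' 45
python3 - <<'E'
from h import *
state();go(.585,-.122,.09,-.053)
E
```

```text
row: [1.5, 1.9, 48.3] roll 1.248 | yaw now 1.195 j6 -1.53 t 69.2
t: 70.32
tool_pos: [0.5842, -0.122, 0.1315]
eef_rot: [0.489, 0.513, 0.486, -0.512]
force: [-0.7, 0.6, 0.0]
gripper_width: 0.0412
t 70.33 tcp [ 0.5842 -0.122   0.1315] x [ 0.004 -0.002 -1.   ] yaw -0.049 F [-0.7  0.6  0. ] w 0.0412
row: [41.5, 0.6, -0.1] roll 0.004 | yaw now -0.049 j6 -0.28 t 70.33
```

```bash
python3 -m crank '[{"translation":[20,0.5,0],"roll":0.004},{"translation":[42,0.5,0],"roll":0.004},{"translation":[42,0.5,0],"roll":0.004},{"translation":[42,0.5,0],"roll":0.004}]' 45
python3 - <<'E'
from h import *
state();snap("wrist","w47",(130,100,390,300),3);go(.585,-.122,.036,-.053)
E
```

```text
t: 70.82
tool_pos: [0.5853, -0.1223, 0.0903]
eef_rot: [0.489, 0.514, 0.485, -0.512]
force: [0.4, -0.0, 0.8]
gripper_width: 0.0413
t 70.83 tcp [ 0.5853 -0.1223  0.0903] x [ 0.005 -0.003 -1.   ] yaw -0.052 F [ 0.4 -0.   0.8] w 0.0413
row: [54.5, -0.8, -0.5] roll 0.0 | yaw now -0.053 j6 -0.28 t 70.88
```

View pics/w47.png

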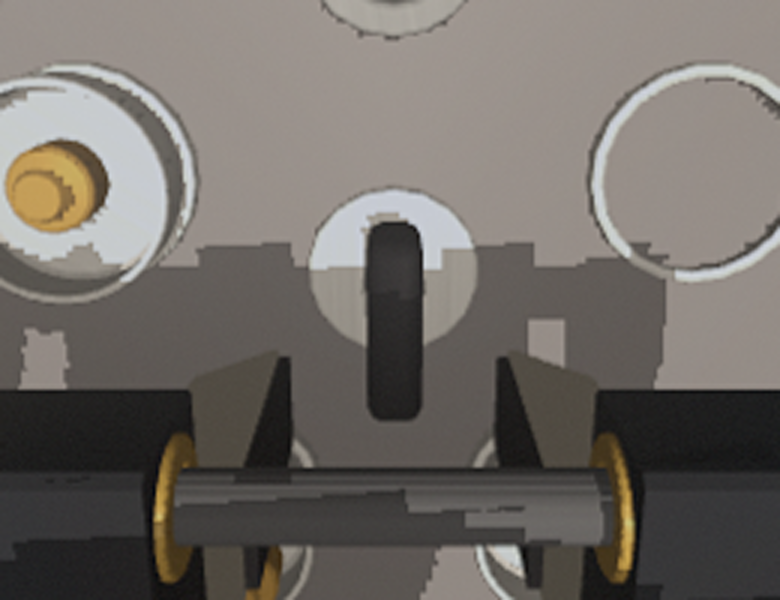

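Aligned. Grip and turn gently in two calls.

```bash
python3 -m crank '[{"translation":[25,0,0],"roll":0},{"translation":[50,0,0],"roll":0},{"translation":[55,0,0],"roll":0},{"translation":[55,0,0],"roll":0}]'
python3 -m crank '[{"translation":[0,0,0],"roll":0},{"translation":[0,0,0],"roll":0},{"translation":[0,0,0],"roll":0},{"translation":[0,0,0],"roll":0}]' 0 20
python3 -m crank '[{"translation":[0,0,0],"roll":-0.04},{"translation":[0,0,0],"roll":-0.1},{"translation":[0,0,0],"roll":-0.17},{"translation":[0,0,0],"roll":-0.25},{"translation":[0,0,0],"roll":-0.33},{"translation":[0,0,0],"roll":-0.41},{"translation":[0,0,0],"roll":-0.49},{"translation":[0,0,0],"roll":-0.56},{"translation":[0,0,0],"roll":-0.61},{"translation":[0,0,0],"roll":-0.63}]'
python3 -m crank '[{"translation":[0,0,0],"roll":-0.04},{"translation":[0,0,0],"roll":-0.1},{"translation":[0,0,0],"roll":-0.17},{"translation":[0,0,0],"roll":-0.25},{"translation":[0,0,0],"roll":-0.33},{"translation":[0,0,0],"roll":-0.41},{"translation":[0,0,0],"roll":-0.47},{"translation":[0,0,0],"roll":-0.52},{"translation":[0,0,0],"roll":-0.55},{"translation":[0,0,0],"roll":-0.56}]'
python3 - <<'E'
from h import *
state();go(.585,-.1215,.036,-.053+1.259)
E
```

```text
t: 71.38
tool_pos: [0.5863, -0.1227, 0.0364]
eef_rot: [0.489, 0.514, 0.484, -0.512]
force: [0.6, -0.7, -0.1]
gripper_width: 0.0412
t: 71.88
tool_pos: [0.5858, -0.1227, 0.0368]
eef_rot: [0.489, 0.514, 0.484, -0.512]
force: [-3.1, 0.0, 5.0]
gripper_width: 0.0138
t: 73.12
tool_pos: [0.5852, -0.1228, 0.0368]
eef_rot: [0.624, 0.336, 0.62, -0.337]
force: [-4.1, -1.1, 4.1]
gripper_width: 0.0141
t: 74.38
tool_pos: [0.5848, -0.1232, 0.0368]
eef_rot: [0.692, 0.151, 0.689, -0.153]
force: [-4.0, -2.7, 2.6]
gripper_width: 0.014
t 74.38 tcp [ 0.5848 -0.1232  0.0368] x [ 0.004 -0.004 -1.   ] yaw 1.138 F [-4.  -2.7  2.6] w 0.014
row: [0.8, 1.6, -0.6] roll -0.068 | yaw now 1.138 j6 -1.47 t 74.38
```

```bash
python3 -m crank '[{"translation":[0,0,0],"roll":-0.03},{"translation":[0,0,0],"roll":-0.068},{"translation":[0,0,0],"roll":-0.068},{"translation":[0,0,0],"roll":-0.068}]'
python3 -m crank '[{"translation":[0,0,0],"roll":0},{"translation":[0,0,0],"roll":0},{"translation":[0,0,0],"roll":0},{"translation":[-10,0,0],"roll":0},{"translation":[-50,0,0],"roll":0},{"translation":[-100,0,0],"roll":0},{"translation":[-130,0,0],"roll":0},{"translation":[-130,0,0],"roll":0},{"translation":[-130,0,0],"roll":0}]' 45
python3 - <<'E'
from h import *
state();snap("wrist","w48",None,1.5);
E
```

```text
t: 74.88
tool_pos: [0.5848, -0.1233, 0.0368]
eef_rot: [0.697, 0.127, 0.694, -0.129]
force: [-3.3, -2.2, 1.8]
gripper_width: 0.0141
t: 76.0
tool_pos: [0.5838, -0.1226, 0.1662]
eef_rot: [0.697, 0.127, 0.694, -0.129]
force: [0.1, 0.5, 0.1]
gripper_width: 0.0416
t 76.0 tcp [ 0.5838 -0.1226  0.1662] x [ 0.003 -0.004 -1.   ] yaw 1.206 F [0.1 0.5 0.1] w 0.0416
```

View pics/w48.png

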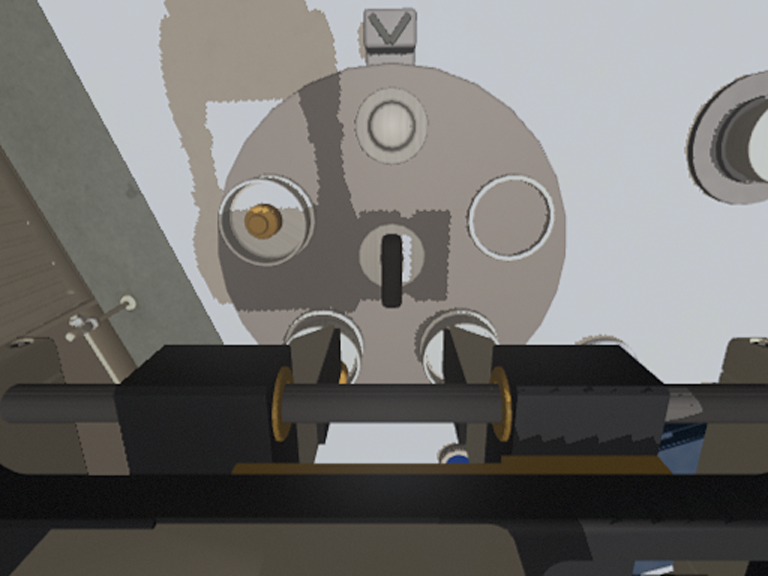

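```bash
python3 - <<'E'
from h import *
go(.42,.25,.2)
E
python3 -m crank '[{"translation":[-5,35,-28],"roll":0},{"translation":[-10,70,-57],"roll":0},{"translation":[-15,105,-85],"roll":0},{"translation":[-20,140,-114],"roll":0},{"translation":[-25,175,-142],"roll":0},{"translation":[-30,210,-170],"roll":0},{"translation":[-34,250,-200],"roll":0},{"translation":[-34,280,-230],"roll":0},{"translation":[-34,280,-260],"roll":0},{"translation":[-34,280,-260],"roll":0}]' 45
python3 - <<'E'
from h import *
state();snap("top","t49",(175,130,395,270),3.5);snap("scene","s49",(180,100,410,280),3.4)
E
```

```text
row: [-35.9, 289.5, -285.7] roll 0 | yaw now 1.206 j6 -1.54 t 76.05
t: 77.3
tool_pos: [0.4385, 0.2327, 0.1971]
eef_rot: [0.695, 0.126, 0.696, -0.129]
force: [0.1, -0.3, 0.3]
gripper_width: 0.0413
t 77.3 tcp [0.4385 0.2327 0.1971] x [-0.001 -0.004 -1.   ] yaw 1.209 F [ 0.1 -0.3  0.3] w 0.0413
```

View pics/t49.png

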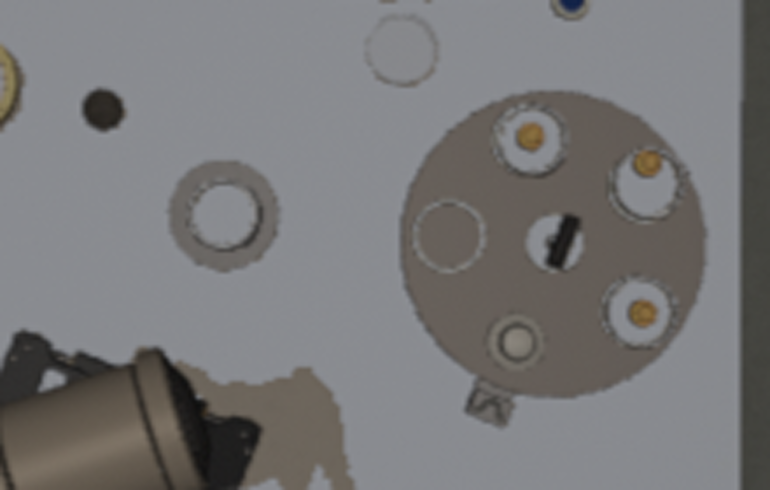

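View pics/s49.png

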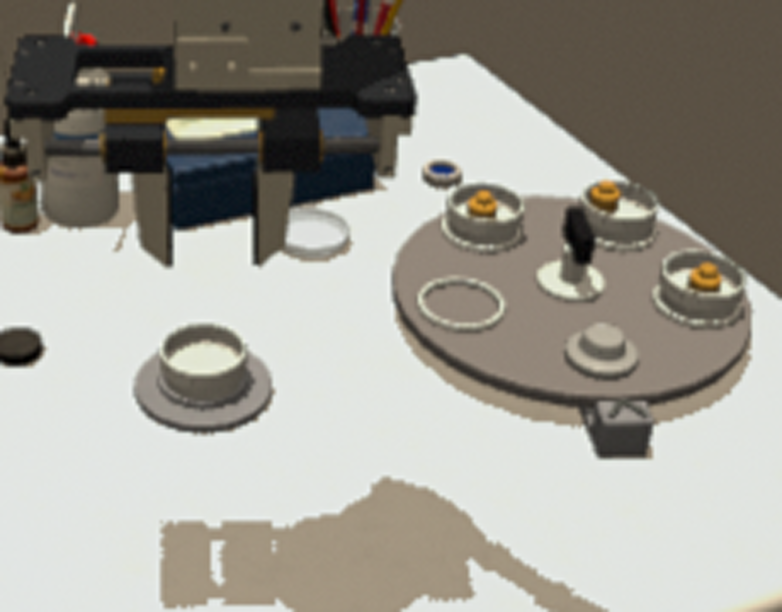

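```bash
python3 - <<'E'
from h import *
T=ctrl.read_camera("top");t=lambda x,y:((x+.5)/3.5+174.5,(y+.5)/3.5+129.5)
h=np.array([.5845,-.122])
for n,uv,z,k in [("bay4",(450,236),.035,4),("btn",(516,342),.035,0),("c1",(640,313),.06,1),("c2",(647,184),.06,2),("c3",(531,140),.06,3),("ptr",(490,404),.037,0)]:
    d=back(T,t(*uv),z)[:2]-h; print(n,np.linalg.norm(d).round(4),round((np.arctan2(d[1],d[0])-np.deg2rad(72*k))%(2*np.pi),4))
E
```

```text
bay4 0.0936 2.7873
btn 0.0955 2.7837
c1 0.0947 2.7454
c2 0.0929 2.7901
c3 0.0923 2.7957
ptr 0.1551 2.7707
```

```bash
python3 - <<'E'
from h import *
print(ctrl.job_done())
E
```

```text
the job is handed in; nothing more can be done
None
```

I loaded all three weights found on the bench into cups in bay_3, bay_2 and bay_1. Each bay was loaded while it stood at the pointer. I then parked the carousel with the steel button at the pointer and handed the job in at about 77 s.

**Last checks**
- The final top and scene views show all three weights inside seated cups, bay_4 empty and cup_0 still in the stand. The gripper is clear of everything and the bystanders look untouched.
- In the final top view the button stands at about 2.78 rad and the pointer at about 2.77 rad. Single readings of the pointer ran from 2.76 to 2.81, so the parking is good to roughly 1°.

**What disagreed or went off**
- The real fingertips sit about 33 mm above the reported TCP. My first grip on the handle closed on nothing above the bar because of this. I measured the offset by pressing the shut fingers on the bar's top, at about 24 N, and used it for every later grasp.
- The weight in bay_2's cup slid off centre when the carousel was turned from bay_2 to bay_1. It is still standing inside the cup.

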